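# Turn a tray of ferrule caps over into an empty tray

## Task

The two steel ferrule caps in the orange tray have to be turned over into the blue tray. Put the blue tray upside down on the orange one as a cover while that leans on the left side of the V cradle, edges and lugs matching; then take both trays together, keeping them shut, turn them over and set them down leaning on the right side of the V, so that the blue tray is underneath with the caps lying in it and the orange tray is still on top as its cover. Spill no cap, and leave the stamp and the can end where they are.

Things in the scene. Friction and masses are not known exactly. Their poses are not given: they have to be found in the camera images.
- cradle: V cradle fixed on a grey board (top 41 mm above the deck): base 120 (x) x 130 (y) x 6 mm, 12 mm V ribs at x = -44 and 44 mm, open between but for 8 mm rods at y = -44 and 44, z = 24 mm. Rib faces rise at 45 degrees, 66 mm long, to the left (+y) and right (-y) from the V's bottom line (along x at y = 0, z = 24 mm). Origin: base centre; z up; yaw within 0.25
- left_seat (a point): point on the left (+y) face of the cradle's V, 32 mm up the slope, mid length: where the outer floor centre of a tray that rests fully home on the left side lies
- right_seat (a point): the same on the right (-y) face: where the outer floor centre of a tray that rests fully home on the right side lies
- loaded_tray: orange plastic tray 130 (x) x 64 (y) x 13 mm; floor 6, walls 4 mm; two pockets 59 x 56 x 7 mm side by side along x. Solid grip lug 30 mm wide (x), 13 mm high, from y = 32 to 58 mm, mid of the +y side. 0.12 kg. Origin: centre of outer floor; z out of the open side. Starts leaning 45 degrees on the V's left face, open side up to the right, lug up to the left, plain side down; a loose cap in each pocket
- empty_tray: blue plastic tray 130 (x) x 64 (y) x 13 mm; floor 6, walls 4 mm; two pockets 59 x 56 x 7 mm side by side along x. Solid grip lug 30 mm wide (x), 13 mm high, from y = 32 to 58 mm, mid of the +y side. 0.12 kg. Origin: centre of outer floor; z out of the open side. Starts flat on the board right of the cradle, open side down (origin 13 mm up, z down), lug on its left, towards the cradle
- loaded_tray_mouth (a point): centre of the orange tray's open rim, 13 mm along its z from its origin
- empty_tray_mouth (a point): centre of the blue tray's open rim, 13 mm along its z from its origin; with the trays face to face, lugs together, the two mouths coincide and the two outer floors are 26 mm apart
- cap_0: stainless ferrule cap, a disc of 50 mm diameter and 10 mm thick with a smaller raised top, 0.06 kg, loose in a pocket of the orange tray. Origin: centre of its wide underside, z through the raised top; at the start its underside lies on the orange tray's floor
- cap_1: the same, in the other pocket
- date_stamp: bystander: hand stamp, black foot 34 x 34 mm, red grip, 70 mm high, standing at the far right. Origin: centre of its underside
- can_end: bystander: aluminium can end, disc of 57 mm diameter, 7 mm thick, lying nearer the robot. Origin: centre of its underside

How it is judged:
By the outcome, as a careful person would: the job done as asked, in the order asked, and still so for the second after the job is handed in, with the robot touching nothing.
It also fails if it takes over 51 s, if anything falls off the work surface, if the arm or the gripper's body presses on something with over 40 N, if the wrist force passes 120 N, or if a joint passes its speed limit or range.

## Robot

A 7-joint arm with a two-finger parallel gripper is mounted at the origin on a cart in front of the work surface, level with it; the furniture and walls round the work are solid. World frame = base frame: x ahead of the robot, y to its left, z up, the work surface at z = 0. Lengths are in m, angles in rad, forces in N, time in s.
With the tool pointing down it reaches from about 0.425 to 0.925 m from the base axis. Payload 6.8 kg.
Tool frame: the origin (TCP) lies at the very end of the fingers, on their centre line; the grasp point (between the pads) lies 19 mm behind it; z points along the fingers, x is the direction in which the jaws open and shut, and the axes are right-handed (so a half turn about z gives the same grasp; the last joint's range is limited). The gripper opens to 85 mm and grips with 20 to 120 N. Pads are 22 mm wide; open, the fingers measure 114 mm over their backs; the gripper's body (76 mm by 85 mm) begins 54 mm behind the grasp point. The pads swing forward as they close: fully open they stand 13 mm farther back than shut.
Start: joints at [1.04, 0.477, 0.022, 1.555, -0.011, 1.109, -0.083], TCP at [0.277, -0.616, 0.231] pointing down, gripper open.
Joint ranges: [-2.96, 2.96], [-0.34, 2.1], [-1.41, 1.46], [0.24, 2.44], [-1.37, 4.51], [0.17, 1.92], [-2.96, 2.96]. Speed limits (rad/s): [2.39, 2.39, 3.14, 3.14, 3.14, 3.14, 3.14].

## Interface

Orientations are given as a unit quaternion [w, x, y, z].
In Python, from station import get_obs, read_camera, calibration, hand_in, recognise, outline_of, place_of gives the robot as it stands.
- The arm moves only by the tool move_arm, never from a script. Its argument "steps" is a list of rows, each an object with "fingers": the finger opening in mm, from 0 to 85.4; "translation": the shift along the world's x, y, z in mm, a list of three; "turn": the turn about the world's z in rad. In form: [{"fingers": fingers, "translation": [dx, dy, dz], "turn": turn}, ...]. A call has 1 to 10 rows; each row shifts and turns the commanded pose from where the row before left it; what a row does not reach is not made up. A row lasts 1/8 s, in which the tool goes at most 62.5 mm and 10.7 degrees, less where a joint would pass 70% of its speed; a pose out of reach is approached as far as the arm can. A call with a gripper value outside its range is refused whole. The fingers move at their own pace and stop on an object; "newtons" is the grip in N (left out, the last holds). Time passes only in rows, so rows that do not move let the fingers close. It gives the time, the measured TCP pose, the force and the opening at its end, in the units of the state.
- get_obs(): the state, without advancing time (a new reading comes with each control period).
- read_camera(name): name is "scene" or "top" or "wrist"; returns the picture (420x560x3 uint8, blue, green, red); there is no depth.
- calibration(name): a dict with "camera_matrix" (3x3 intrinsics, pixels), "k1" (the pictures are not rectified: a ray, as slopes to the right and down, at radius r is drawn at 1 + k1 r^2 times it, then the intrinsics apply), "rvec" (rotation vector, rad) and "tvec" (3), from world to camera coordinates, as OpenCV has them. Camera axes: x right, y down, z forward; pixel columns grow to the right and rows downward; lengths in m; the calibration is good to about 2 mm. A picture is of the moment at which its call begins: read the wrist's pose just before it. calibration takes no time and is no camera call; for the wrist camera it gives the pose at the moment of the call.
- hand_in(): hands the job in, once; it reports no verdict.
Trained networks look in the newest picture that a camera, given by its name, has taken for a name from the list of things; names that differ only in an ending like _2 or _b are one class to them, and where a whole thing is asked for, a point or a joint stands for the part that bears it (a point fixed in the world has none). Each returns a list of dicts, best first, with "conf" (0 to 1); they miss things now and then, are a little off and sometimes report something else, mostly with a low value. They report only what shows in the picture. A call takes as long as a camera call.
- recognise(camera, name): "xy" ([column, row] in pixels, amid what is visible of it).
- outline_of(camera, name): "mask" (420x560 bool, what is visible of it) and "xy" ([column, row] in pixels, amid what is visible of it).
- place_of(camera, name): "xy" ([column, row] in pixels: a listed point, or the origin of a listed thing).
The state is a dict: "t": time; "q": joint angles; "joint_vel": joint speeds; "joint_torque": joint torques, N m; "eef_pos": TCP position; "tool_rot": TCP orientation; "contact_force": force on the tool from outside, world axes, zero at the start; "torque": the same for the moment, N m; "gripper_width": opening from 0.0 (shut) to 1.0 (fully open).
Only numpy, scipy, OpenCV 4.12 (cv2) and the standard library are available. Lean on these libraries where they do the work, as an engineer would, in place of code of your own. Each camera call takes 0.05 s, during which the arm holds its last target.

## Working session

There is one attempt and no reset: what is moved stays moved. The work goes in short steps, Python scripts to look and compute and a tool call to move; the robot and the scene stay as the last step left them, time stands still between calls to the robot, and variables do not carry over. Pictures are saved under pics/ and viewed, and the job is handed in when it is done.

Besides the shell and the picture viewer there is one more tool, called after "Emit:" as name(argument=value, ...), one argument or row to a line, values as JSON. move_arm: Moves the arm, as the interface text tells. Its arguments: {"type":"object","properties":{"steps":{"type":"array"},"newtons":{"type":"number"}},"required":["steps"]}

```bash
mkdir -p pics; ls
cat > h.py <<'E'
import numpy as np, cv2, json
from station import *
def cal(n):
    c=calibration(n); return np.array(c["camera_matrix"]),float(c["k1"]),np.array(c["rvec"],float),np.array(c["tvec"],float)
def proj(n,P):
    K,k1,r,t=cal(n); R=cv2.Rodrigues(r)[0]; p=np.atleast_2d(P)@R.T+t.ravel(); s=p[:,:2]/p[:,2:]
    s=s*(1+k1*(s**2).sum(1,keepdims=True)); return s@K[:2,:2].T+K[:2,2]
def ray(n,px):
    K,k1,r,t=cal(n); R=cv2.Rodrigues(r)[0]
    d=np.linalg.solve(K,[px[0],px[1],1])[:2]; s=d.copy()
    for _ in range(30): s=d/(1+k1*(s@s))
    v=R.T@np.array([s[0],s[1],1]); return -R.T@t.ravel(), v/np.linalg.norm(v)
def at_z(n,px,z):
    o,v=ray(n,px); return o+v*(z-o[2])/v[2]
def tri(obs):
    A=np.zeros((3,3));b=np.zeros(3)
    for n,px in obs:
        o,v=ray(n,px); M=np.eye(3)-np.outer(v,v); A+=M;b+=M@o
    x=np.linalg.solve(A,b); return x,[np.round(proj(n,x)[0]-px,1) for n,px in obs]
def snap(n,f):
    im=read_camera(n); cv2.imwrite("pics/"+f,im); return im
E
python3 - <<'E'
from h import *
o=get_obs(); print({k:np.round(v,3) for k,v in o.items()})
for n in("scene","top"):
    snap(n,n+"0.png"); print(n,cal(n)[2:])
    for k in ["cradle","left_seat","right_seat","loaded_tray","loaded_tray_mouth","empty_tray","empty_tray_mouth","cap_0","date_stamp","can_end"]:
        print(n,k,[(np.round(d["xy"],1).tolist(),round(d["conf"],2)) for d in place_of(n,k)[:3]])
E
```

```text
pics
{'t': np.float64(0.0), 'q': array([ 1.04 ,  0.478,  0.022,  1.556, -0.011,  1.109, -0.083]), 'joint_vel': array([ 0.   ,  0.   , -0.002, -0.   , -0.   , -0.001,  0.001]), 'joint_torque': array([-1.0000e-03, -5.9645e+01,  1.6080e+00, -2.8120e+01,  1.2000e-02,
        9.0000e-03,  0.0000e+00]), 'eef_pos': array([ 0.277, -0.615,  0.23 ]), 'tool_rot': array([-0.   ,  0.84 , -0.543, -0.001]), 'contact_force': array([ 0.185,  0.771, -0.552]), 'torque': array([ 0.019, -0.006,  0.032]), 'gripper_width': np.float64(0.998)}
scene (array([ 1.96792865, -0.72964073,  0.43652911]), array([-0.38797081,  0.23601991,  0.67170762]))
scene cradle []
scene left_seat [([246.4, 179.4], 0.81)]
scene right_seat [([254.0, 183.4], 0.81), ([250.3, 204.3], 0.17)]
scene loaded_tray [([244.6, 176.1], 0.89)]
scene loaded_tray_mouth [([248.0, 176.3], 0.65)]
scene empty_tray [([327.5, 237.1], 0.75)]
scene empty_tray_mouth [([334.8, 242.9], 0.85)]
scene cap_0 [([262.7, 177.1], 0.92), ([250.5, 176.7], 0.73), ([236.2, 179.0], 0.7)]
scene date_stamp [([379.4, 233.5], 0.82)]
scene can_end [([239.8, 256.1], 0.86)]
top (array([ 2.19399512, -2.13136359,  0.13290085]), array([-0.00854709,  0.52059147,  0.94989473]))
top cradle [([235.2, 190.7], 0.71), ([239.9, 197.8], 0.69)]
top left_seat [([227.0, 201.9], 0.57)]
top right_seat [([250.7, 193.9], 0.74), ([228.3, 193.0], 0.46)]
top loaded_tray [([227.9, 191.0], 0.94), ([236.1, 189.5], 0.7)]
top loaded_tray_mouth [([235.2, 189.2], 0.96)]
top empty_tray [([345.8, 192.8], 0.77)]
top empty_tray_mouth [([337.3, 191.4], 0.97)]
top cap_0 [([236.0, 179.4], 0.67), ([222.9, 202.7], 0.65)]
top date_stamp [([358.1, 154.7], 0.78)]
top can_end [([305.1, 255.4], 0.58)]
```

View pics/scene0.png

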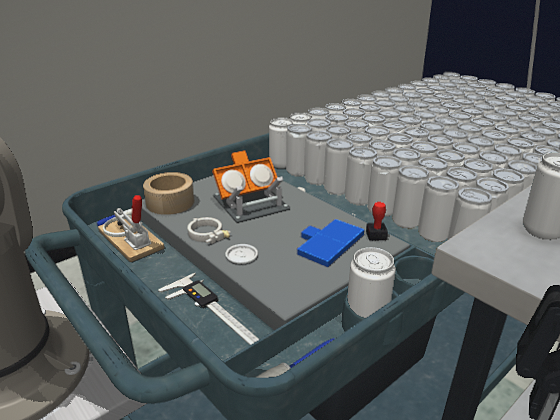

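View pics/top0.png

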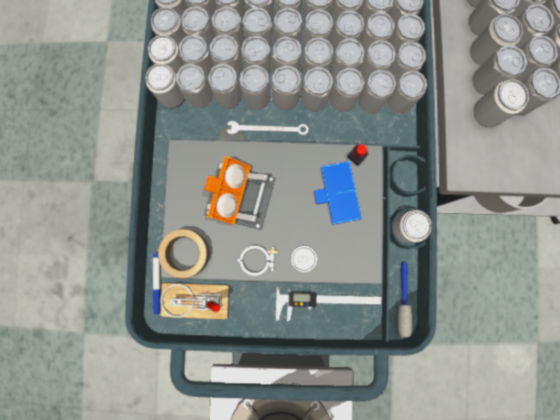

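Run:
```python
import cv2
for n,(x0,y0,w,h) in {"scene":(180,120,240,170),"top":(180,120,240,170)}.items():
    im=cv2.imread(f"pics/{n}0.png")[y0:y0+h,x0:x0+w]; cv2.imwrite(f"pics/{n}0z.png",cv2.resize(im,None,fx=3.3,fy=3.3,interpolation=cv2.INTER_CUBIC))
```

```text
(no output)
```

View pics/scene0z.png

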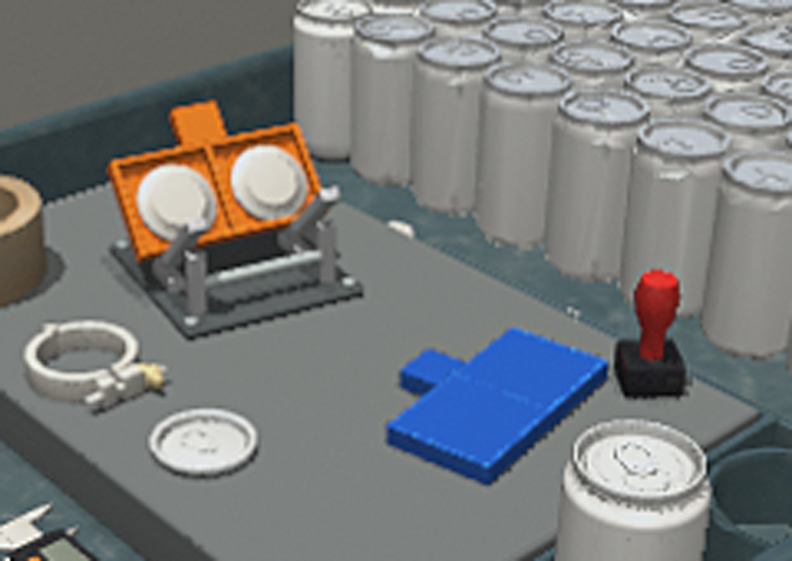

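View pics/top0z.png

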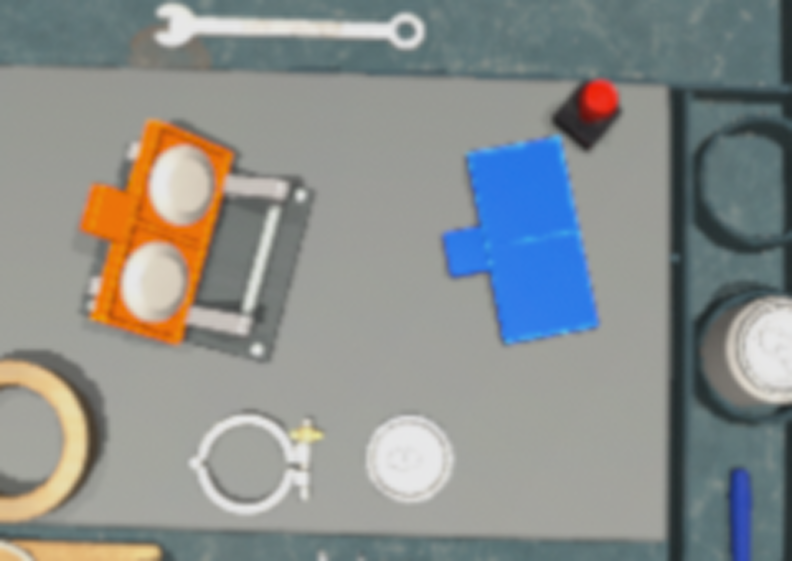

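```bash
cat > fit.py <<'E'
from h import *
from scipy.optimize import minimize
def boxpts(x0,x1,y0,y1,z0,z1):
    return np.array([[x,y,z] for x in(x0,x1) for y in(y0,y1) for z in(z0,z1)],float)
PARTS=[boxpts(-65,65,-32,32,0,13)/1e3,boxpts(-15,15,32,58,0,13)/1e3]
SS=4
def render(n,T,off=(0,0)):
    m=np.zeros((420*SS,560*SS),np.uint8)
    for P in PARTS:
        p=proj(n,P@T[:3,:3].T+T[:3,3]);h=cv2.convexHull(((p+0.5)*SS).astype(np.float32))
        cv2.fillConvexPoly(m,np.round(h*16).astype(np.int32),255,shift=4)
    return cv2.resize(m,(560,420),interpolation=cv2.INTER_AREA)/255.
def Rz(a): c,s=np.cos(a),np.sin(a); return np.array([[c,-s,0],[s,c,0],[0,0,1]])
def Rx(a): c,s=np.cos(a),np.sin(a); return np.array([[1,0,0],[0,c,-s],[0,s,c]])
def pose(R,p): T=np.eye(4);T[:3,:3]=R;T[:3,3]=p;return T
BZ=0.041
def T_blue(v): # x,y,yaw ; z down, lug (+y tray) along Rz(yaw)*+y
    return pose(Rz(v[2])@np.diag([-1,1,-1.]),[v[0],v[1],BZ+.013])
def T_orange(v): # cradle x,y,yaw + seat left
    R=Rz(v[2]); n=np.array([0,-1,1])/2**.5; s=np.array([0,1,1])/2**.5
    M=np.c_[np.array([1,0,0]),s,n]   # tray x,y,z
    assert np.linalg.det(M)>0
    p=np.array([v[0],v[1],BZ+.024])+R@(s*.032)
    return pose(R@M,p)
def colormask(im,c):
    h=cv2.cvtColor(im,cv2.COLOR_BGR2HSV)
    if c=="b": return cv2.inRange(h,(100,150,60),(125,255,255))
    return cv2.inRange(h,(5,170,80),(18,255,255))
def soft(im,c,roi):
    m=colormask(im,c); x0,y0,x1,y1=roi; r=np.zeros_like(m); r[y0:y1,x0:x1]=m[y0:y1,x0:x1]
    k,l,st,_=cv2.connectedComponentsWithStats(r); 
    if c=="o": # fill holes
        pass
    i=1+np.argmax(st[1:,4]); r=(l==i).astype(np.uint8)*255
    cs,_=cv2.findContours(r,cv2.RETR_EXTERNAL,cv2.CHAIN_APPROX_NONE); cv2.drawContours(r,cs,-1,255,-1)
    return r/255.
def fit(Tf,v0,cams,masks,step):
    def cost(v): 
        return sum(np.abs(render(n,Tf(v))-m).sum()/m.sum() for n,m in zip(cams,masks))
    sim=np.array([v0]+[np.array(v0)+np.eye(len(v0))[i]*step[i] for i in range(len(v0))])
    r=minimize(cost,v0,method="Nelder-Mead",options=dict(initial_simplex=sim,xatol=1e-5,fatol=1e-5,maxiter=250))
    return r.x,r.fun
E
python3 - <<'E'
from fit import *
print("blue",at_z("top",[345.8,192.8],.054),at_z("scene",[327.5,237.1],.054))
print("bl mouth",at_z("top",[337.3,191.4],.041),at_z("scene",[334.8,242.9],.041))
print("orange mouth",tri([("top",[235.2,189.2]),("scene",[248,176.3])]))
print("orange",tri([("top",[227.9,191]),("scene",[244.6,176.1])]))
ims={n:cv2.imread(f"pics/{n}0.png") for n in("top","scene")}
b0=at_z("top",[340,192],.054)
for cams in (["top"],["scene"],["top","scene"]):
    roi={"top":(290,130,380,240),"scene":(285,200,370,280)}
    ms=[soft(ims[c],"b",roi[c]) for c in cams]
    print(cams,[m.sum() for m in ms],fit(T_blue,[b0[0],b0[1],-.2],cams,ms,[.01,.01,.1]))
    roi={"top":(190,130,280,240),"scene":(200,140,290,230)}
    ms=[soft(ims[c],"o",roi[c]) for c in cams]
    o,_=tri([("top",[227.9,191]),("scene",[244.6,176.1])])
    print(cams,[m.sum() for m in ms],fit(T_orange,[o[0],o[1]-.02,-.2],cams,ms,[.01,.01,.1]))
E
```

```text
blue [ 0.54326134 -0.12552118  0.054     ] [ 0.54009435 -0.1086721   0.054     ]
bl mouth [ 0.54769885 -0.10848642  0.041     ] [ 0.55125707 -0.11743159  0.041     ]
orange mouth (array([0.53459773, 0.11234449, 0.09871509]), [array([-1. ,  1.4]), array([ 1.7, -0.1])])
orange (array([0.53312876, 0.12642336, 0.09431611]), [array([-0.3,  0.4]), array([ 0.5, -0. ])])
['top'] [np.float64(1830.0)] (array([ 0.54533317, -0.11461347,  0.20518366]), np.float64(0.07570127504553735))
['top'] [np.float64(1885.0)] (array([ 0.53166717,  0.10594219, -0.23208228]), np.float64(0.05257814531648202))
['scene'] [np.float64(1837.0)] (array([ 0.54460436, -0.11529191,  0.23623744]), np.float64(0.06353709692913638))
['scene'] [np.float64(1411.0)] (array([ 0.53236628,  0.10954635, -0.19696112]), np.float64(0.4532538458331596))
['top', 'scene'] [np.float64(1830.0), np.float64(1837.0)] (array([ 0.54468497, -0.11495852,  0.22133269]), np.float64(0.14170100289179394))
['top', 'scene'] [np.float64(1885.0), np.float64(1411.0)] (array([ 0.53119341,  0.10678599, -0.22458134]), np.float64(0.5398681757216194))
```

Emit:
move_arm(
  steps=[
    {"fingers":60,"translation":[25,54,5],"turn":0.136},
    {"fingers":60,"translation":[26,54,5],"turn":0.136},
    {"fingers":60,"translation":[26,54,5],"turn":0.136},
    {"fingers":60,"translation":[26,54,5],"turn":0.136},
    {"fingers":60,"translation":[26,54,5],"turn":0.136},
    {"fingers":60,"translation":[26,54,0],"turn":0.136},
    {"fingers":60,"translation":[26,54,0],"turn":0.136},
    {"fingers":60,"translation":[26,54,0],"turn":0.136},
    {"fingers":60,"translation":[26,54,-5],"turn":0.136},
    {"fingers":60,"translation":[25,58,-5],"turn":0.136},
  ],
  newtons=20,
)

```text
t: 2.35
eef_pos: [0.5355, -0.071, 0.2467]
tool_rot: [0.0, 0.994, 0.108, 0.001]
contact_force: [1.5, -0.9, 0.4]
gripper_width: 0.707
```

```bash
cat >> h.py <<'E'
from scipy.spatial.transform import Rotation as Ro
def st():
    o=get_obs(); q=o["tool_rot"]; R=Ro.from_quat([q[1],q[2],q[3],q[0]]).as_matrix()
    print("t",round(float(o["t"]),2),"pos",np.round(o["eef_pos"],4),"jawyaw",round(float(np.arctan2(R[1,0],R[0,0])),4),"z",np.round(R[:,2],3),"F",np.round(o["contact_force"],1),"w",round(float(o["gripper_width"]),3),"q",np.round(o["q"],2))
    return o,R
E
python3 - <<'E'
from h import *
st(); snap("wrist","w1.png"); print(cal("wrist"))
E
```

```text
t 2.35 pos [ 0.5355 -0.071   0.2467] jawyaw 0.2155 z [ 0.001 -0.    -1.   ] F [ 1.5 -0.9  0.4] w 0.707 q [ 0.43  0.28 -0.5   1.84  0.15  1.06  0.09]
(array([[324.41490784,   0.        , 281.80196862],
       [  0.        , 324.41490784, 210.89703786],
       [  0.        ,   0.        ,   1.        ]]), -0.04258581756181386, array([-2.8247323 , -0.32732099, -0.05765129]), array([-0.51128403, -0.21669745,  0.33767223]))
```

View pics/w1.png

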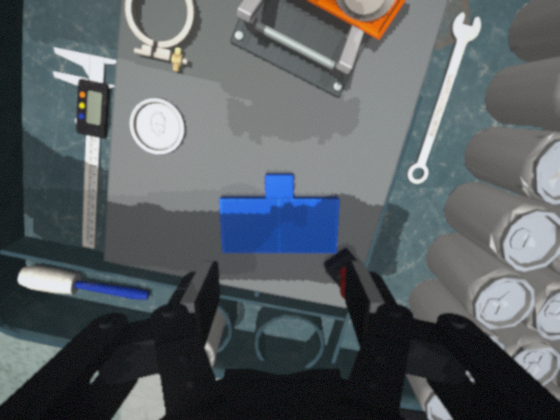

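Run:
```python
from fit import *
im=cv2.imread("pics/w1.png")
h=cv2.cvtColor(im,cv2.COLOR_BGR2HSV)
m=soft(im,"b",(200,150,360,270)); print(m.sum())
v,f=fit(T_blue,[.5447,-.115,.215],["wrist"],[m],[.004,.004,.03]); print(v,f)
lug=v[:2]+.045*np.array([-np.sin(v[2]),np.cos(v[2])]); print("lug c",lug)
```

```text
7156.0
[ 0.54681872 -0.10725857  0.22913539] 0.05015070309845571
lug c [ 0.53659762 -0.06343473]
```

Run:
```python
from fit import *
im=cv2.imread("pics/w1.png")
m=soft(im,"b",(200,150,360,270))
out=[]
for v in ([.54682,-.10726,.229],[.5447,-.115,.215]):
    r=render("wrist",T_blue(v)); print(r.sum(),np.abs(r-m).sum())
    o=im.copy(); cs,_=cv2.findContours((r>.5).astype(np.uint8),0,1); cv2.drawContours(o,cs,-1,(0,255,255),1)
    out.append(cv2.resize(o[150:280,190:360],None,fx=2.3,fy=2.3,interpolation=cv2.INTER_NEAREST))
cv2.imwrite("pics/ov1.png",np.hstack(out))
out=[]
for n,(x,y) in {"top":(280,130),"scene":(270,190)}.items():
    im=cv2.imread(f"pics/{n}0.png")
    for v in ([.54682,-.10726,.229],[.5447,-.115,.215]):
        r=render(n,T_blue(v)); o=im.copy(); cs,_=cv2.findContours((r>.5).astype(np.uint8),0,1); cv2.drawContours(o,cs,-1,(0,255,255),1)
        out.append(cv2.resize(o[y:y+110,x:x+110],None,fx=2.5,fy=2.5,interpolation=cv2.INTER_NEAREST))
cv2.imwrite("pics/ov2.png",np.vstack([np.hstack(out[:2]),np.hstack(out[2:])]))
```

```text
7509.560784313726 361.45098039215685
7420.098039215686 1954.2235294117645
```

View pics/ov1.png

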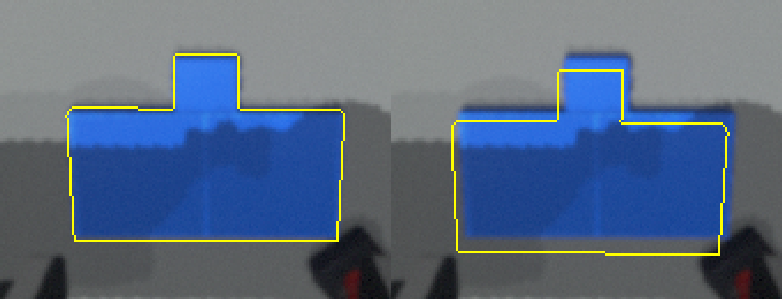

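View pics/ov2.png

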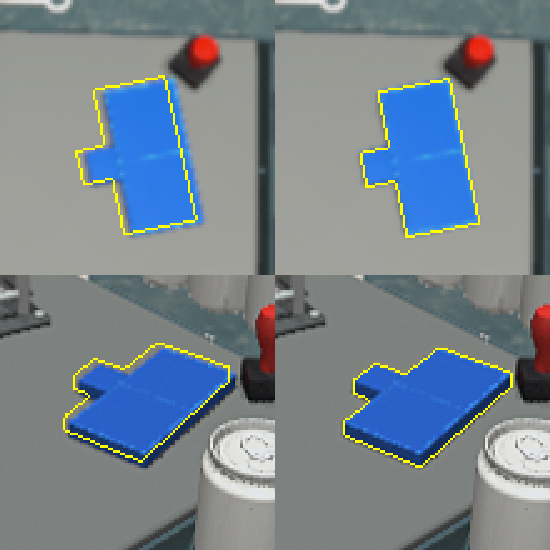

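Run:
```python
from fit import *
st(); im=snap("wrist","w2.png"); st()
m=soft(im,"b",(180,120,380,300))
v,f=fit(T_blue,[.5447,-.115,.215],["wrist"],[m],[.004,.004,.03]); print(v,f)
def Tz(u): T=T_blue(u[:3]); T[2,3]=u[3]; return T
print(fit(Tz,[*v,.054],["wrist"],[m],[.004,.004,.03,.005]))
# where TCP appears
print(proj("wrist",get_obs()["eef_pos"]))
```

```text
t 2.4 pos [ 0.5378 -0.0605  0.2466] jawyaw 0.232 z [ 0.003  0.006 -1.   ] F [1.6 7.6 1.2] w 0.7 q [ 0.42  0.28 -0.51  1.83  0.15  1.06  0.09]
t 2.45 pos [ 0.5365 -0.064   0.2466] jawyaw 0.2256 z [ 0.002  0.004 -1.   ] F [ 0.   0.4 -0. ] w 0.704 q [ 0.43  0.28 -0.51  1.83  0.15  1.06  0.09]
[ 0.54171112 -0.1233362   0.20870643] 0.053036790291692254
(array([ 0.54195441, -0.12532631,  0.20928739,  0.04643065]), np.float64(0.030603152171779627))
[[281.02796193 271.11958161]]
```

Emit:
move_arm(
  steps=[
    {"fingers":60,"translation":[0,-5,0],"turn":0.0},
    {"fingers":60,"translation":[0,0,0],"turn":0.0},
    {"fingers":60,"translation":[0,0,0],"turn":0.0},
  ],
)

```text
t: 2.82
eef_pos: [0.5343, -0.0791, 0.2464]
tool_rot: [0.0, 0.995, 0.104, -0.0]
contact_force: [0.1, 0.3, 0.2]
gripper_width: 0.702
```

Run:
```python
from fit import *
st(); im=snap("wrist","w3.png"); st()
m=soft(im,"b",(180,120,380,300))
v,f=fit(T_blue,[.5447,-.115,.215],["wrist"],[m],[.004,.004,.03]); print(v,f)
def Tz(u): T=T_blue(u[:3]); T[2,3]=u[3]; return T
print(fit(Tz,[*v,.054],["wrist"],[m],[.004,.004,.03,.005]))
st()
```

```text
t 2.83 pos [ 0.5343 -0.0791  0.2464] jawyaw 0.2088 z [-0.    -0.001 -1.   ] F [0.1 0.3 0.2] w 0.702 q [ 0.44  0.28 -0.49  1.83  0.15  1.06  0.1 ]
t 2.88 pos [ 0.5343 -0.0787  0.2465] jawyaw 0.2094 z [ 0. -0. -1.] F [-1.2  0.2 -0.5] w 0.702 q [ 0.44  0.28 -0.49  1.83  0.15  1.06  0.1 ]
[ 0.5434451  -0.11867213  0.20871896] 0.04740885764290588
(array([ 0.54384957, -0.12051778,  0.2087788 ,  0.04626572]), np.float64(0.024329258591072243))
t 2.88 pos [ 0.5343 -0.0787  0.2465] jawyaw 0.2094 z [ 0. -0. -1.] F [-1.2  0.2 -0.5] w 0.702 q [ 0.44  0.28 -0.49  1.83  0.15  1.06  0.1 ]
```

Emit:
move_arm(
  steps=[
    {"fingers":50,"translation":[0,3,-40],"turn":0.0},
    {"fingers":50,"translation":[0,3,-45],"turn":0.0},
    {"fingers":50,"translation":[0,0,-40],"turn":0.0},
    {"fingers":50,"translation":[0,0,-22],"turn":0.0},
    {"fingers":50,"translation":[0,0,0],"turn":0.0},
    {"fingers":50,"translation":[0,0,0],"turn":0.0},
  ],
)

```text
t: 3.62
eef_pos: [0.5354, -0.0716, 0.1004]
tool_rot: [0.0, 0.994, 0.105, 0.001]
contact_force: [0.1, -0.3, 0.2]
gripper_width: 0.584
```

Run:
```python
from fit import *
st(); im=snap("wrist","w4.png"); st()
m=soft(im,"b",(100,0,480,420)); print(m.sum())
v,f=fit(T_blue,[.5447,-.115,.215],["wrist"],[m],[.004,.004,.03]); print(v,f)
r=render("wrist",T_blue(v)); cs,_=cv2.findContours((r>.5).astype(np.uint8),0,1); cv2.drawContours(im,cs,-1,(0,255,255),1)
cv2.imwrite("pics/ov4.png",im)
print(proj("wrist",get_obs()["eef_pos"]))
```

```text
t 3.62 pos [ 0.5354 -0.0716  0.1004] jawyaw 0.2114 z [ 0.002 -0.    -1.   ] F [ 0.1 -0.3  0.2] w 0.584 q [ 0.37  0.46 -0.45  1.97  0.28  0.77 -0.02]
t 3.67 pos [ 0.5356 -0.0716  0.1007] jawyaw 0.2115 z [ 0.002 -0.    -1.   ] F [-0.2  0.8  0.2] w 0.591 q [ 0.37  0.46 -0.45  1.97  0.28  0.77 -0.02]
13117.0
[ 0.54376168 -0.11941628  0.21643902] 0.4641771567207351
[[281.16554092 271.15671596]]
```

View pics/ov4.png

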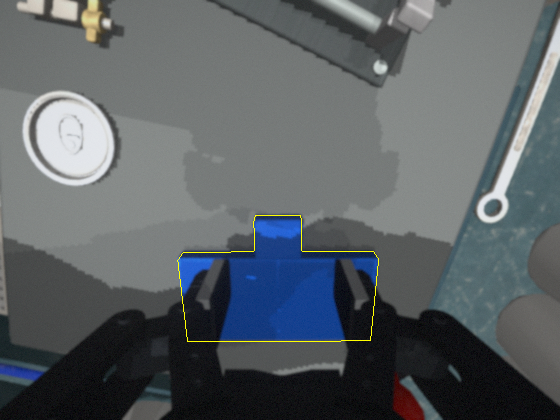

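Run:
```python
from fit import *
im=cv2.imread("pics/w4.png"); m=soft(im,"b",(100,0,480,420))
R=slice(190,275)
def cost(v): return np.abs(render("wrist",T_blue(v))[R]-m[R]).sum()
from scipy.optimize import minimize
v0=np.array([.5440,-.117,.21]); r=minimize(cost,v0,method="Nelder-Mead",options=dict(initial_simplex=[v0,v0+[.004,0,0],v0+[0,.004,0],v0+[0,0,.03]],xatol=1e-5,fatol=.1)); print(r.x,r.fun)
r=render("wrist",T_blue(r.x)); cs,_=cv2.findContours((r>.5).astype(np.uint8),0,1); cv2.drawContours(im,cs,-1,(0,255,255),1)
cs,_=cv2.findContours((m>.5).astype(np.uint8),0,1); cv2.drawContours(im,cs,-1,(0,0,255),1)
cv2.imwrite("pics/ov5.png",cv2.resize(im[190:350,160:400],None,fx=3,fy=3,interpolation=cv2.INTER_NEAREST))
```

```text
[ 0.54372873 -0.11996524  0.21074853] 804.8039215686275
```

View pics/ov5.png

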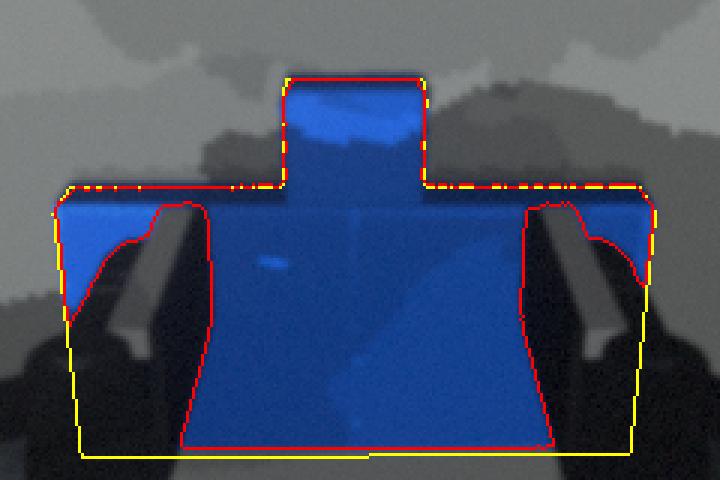

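Emit:
move_arm(
  steps=[
    {"fingers":50,"translation":[-1,-3,-25],"turn":0.0},
    {"fingers":50,"translation":[0,0,-20],"turn":0.0},
    {"fingers":50,"translation":[0,0,-12],"turn":0.0},
    {"fingers":40,"translation":[0,0,0],"turn":0.0},
    {"fingers":26,"translation":[0,0,0],"turn":0.0},
    {"fingers":26,"translation":[0,0,0],"turn":0.0},
    {"fingers":26,"translation":[0,0,0],"turn":0.0},
  ],
  newtons=20,
)

```text
t: 4.55
eef_pos: [0.5343, -0.0743, 0.0432]
tool_rot: [0.0, 0.994, 0.106, 0.001]
contact_force: [-1.5, 1.1, 5.4]
gripper_width: 0.341
```

Run:
```python
from fit import *
st(); im=snap("wrist","w5.png"); st()
```

```text
t 4.55 pos [ 0.5343 -0.0743  0.0432] jawyaw 0.2119 z [ 0.002 -0.    -1.   ] F [-1.5  1.1  5.4] w 0.341 q [ 0.34  0.55 -0.41  2.    0.34  0.66 -0.07]
t 4.6 pos [ 0.5343 -0.0744  0.0432] jawyaw 0.212 z [ 0.002 -0.    -1.   ] F [-0.9 -0.4  5.6] w 0.346 q [ 0.34  0.55 -0.41  2.    0.34  0.66 -0.07]
```

View pics/w5.png

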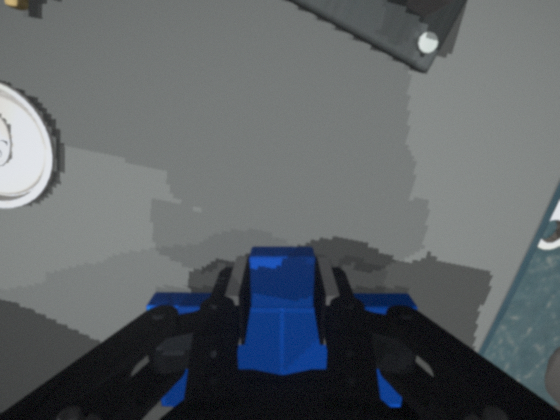

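Emit:
move_arm(
  steps=[
    {"fingers":26,"translation":[0,0,15],"turn":0.0},
    {"fingers":26,"translation":[0,0,25],"turn":0.0},
    {"fingers":26,"translation":[0,0,30],"turn":0.0},
    {"fingers":26,"translation":[0,0,25],"turn":0.0},
    {"fingers":26,"translation":[0,0,5],"turn":0.0},
  ],
)

```text
t: 5.22
eef_pos: [0.5346, -0.0744, 0.1444]
tool_rot: [0.0, 0.994, 0.106, 0.002]
contact_force: [0.6, -0.4, -1.0]
gripper_width: 0.34
```

Run:
```python
from fit import *
st(); im=snap("scene","s6.png"); st()
cv2.imwrite("pics/s6z.png",cv2.resize(im[100:290,180:420],None,fx=3,fy=3,interpolation=cv2.INTER_CUBIC))
```

```text
t 5.22 pos [ 0.5346 -0.0744  0.1444] jawyaw 0.2117 z [ 0.003 -0.    -1.   ] F [ 0.6 -0.4 -1. ] w 0.34 q [ 0.41  0.4  -0.47  1.94  0.24  0.85  0.02]
t 5.28 pos [ 0.5342 -0.0745  0.1439] jawyaw 0.2117 z [ 0.002 -0.    -1.   ] F [ 0.   0.2 -1.4] w 0.344 q [ 0.41  0.4  -0.47  1.94  0.24  0.85  0.02]
```

View pics/s6z.png

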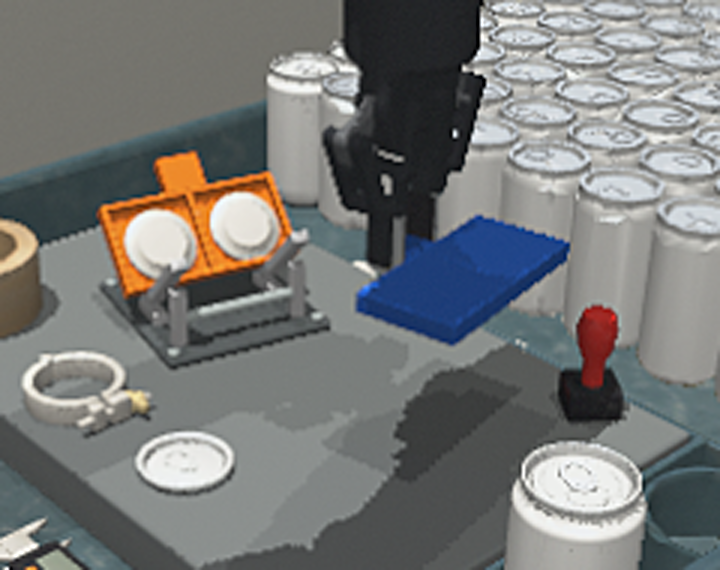

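```bash
cat >> fit.py <<'E'
def T_held(v): # lug centre x,y,z, yaw, tilt(+ = lug up); blue
    R=Rz(v[3])@Rx(v[4])@np.diag([-1,1,-1.]); return pose(R,np.array(v[:3])-R@np.array([0,.045,.0065]))
E
python3 - <<'E'
from fit import *
sn=soft(cv2.imread("pics/s6.png"),"b",(280,150,400,230)); im=snap("top","t6.png"); tp=soft(im,"b",(280,100,400,250))
print(sn.sum(),tp.sum())
for cams,ms in ((["scene"],[sn]),(["top"],[tp]),(["scene","top"],[sn,tp])):
    def f(u): return T_held([.5343+u[1],-.0745+u[2],.1515+u[3],.21,u[0]])
    print(cams,fit(f,[0.1,0,0,0],cams,ms,[.2,.004,.004,.004]))
cv2.imwrite("pics/t6z.png",cv2.resize(im[100:260,180:420],None,fx=3.3,fy=3.3,interpolation=cv2.INTER_CUBIC))
E
```

```text
Traceback (most recent call last):
  File "fit.py", line 34, in soft
    i=1+np.argmax(st[1:,4]); r=(l==i).astype(np.uint8)*255
        ~~~~~~~~~^^^^^^^^^^
ValueError: attempt to get argmax of an empty sequence
```

```bash
cat > tilt.py <<'E'
from fit import *
import sys
def tilt(im,p,yaw,dz=.007,roi=(180,100,420,260),t0=.1):
    # occluded by fingers: count only pixels of mask missing strongly, ignore render px that are black
    m=soft(im,"b",roi); g=im.max(2)<45
    w=np.where(g,0,1.)
    def cost(u): return (w*np.abs(render("scene",T_held([p[0]+u[1],p[1]+u[2],p[2]+dz+u[3],yaw,u[0]]))-m)).sum()/m.sum()+200*(u[1]**2+u[2]**2+u[3]**2)*100
    best=None
    for a in (t0,t0+.5,t0+1.):
        v0=np.array([a,0,0,0]); r=minimize(cost,v0,method="Nelder-Mead",options=dict(initial_simplex=[v0]+[v0+np.eye(4)[i]*s for i,s in enumerate([.2,.003,.003,.003])],xatol=1e-4,fatol=1e-4))
        if best is None or r.fun<best.fun: best=r
    return best.x,best.fun
E
python3 - <<'E'
from tilt import *
im=cv2.imread("pics/s6.png"); print(tilt(im,[.5342,-.0745,.144],.212))
E
```

```text
(array([-2.65235122e-02, -1.75417013e-04,  7.67690675e-05, -1.63769890e-04]), np.float64(0.12342318798981146))
```

Emit:
move_arm(
  steps=[
    {"fingers":26,"translation":[0,0,-30],"turn":0.0},
    {"fingers":26,"translation":[0,0,-35],"turn":0.0},
    {"fingers":26,"translation":[0,0,-15],"turn":0.0},
    {"fingers":28,"translation":[0,0,0],"turn":0.0},
    {"fingers":28.5,"translation":[0,0,0],"turn":0.0},
    {"fingers":29,"translation":[0,0,0],"turn":0.0},
  ],
)

```text
t: 6.08
eef_pos: [0.5345, -0.0744, 0.0635]
tool_rot: [0.0, 0.994, 0.106, 0.001]
contact_force: [-1.0, -0.8, -1.9]
gripper_width: 0.343
```

Run:
```python
from tilt import *
o,_=st(); im=snap("scene","s7.png"); print(tilt(im,o["eef_pos"],.212))
```

```text
t 6.08 pos [ 0.5345 -0.0744  0.0635] jawyaw 0.2119 z [ 0.002 -0.    -1.   ] F [-1.  -0.8 -1.9] w 0.343 q [ 0.36  0.52 -0.43  1.99  0.32  0.7  -0.05]
(array([ 2.56735829e-03, -2.95049591e-04,  1.36124791e-04, -3.06594062e-05]), np.float64(0.11947483360744135))
```

Emit:
move_arm(
  steps=[
    {"fingers":29.3,"translation":[0,0,0],"turn":0.0},
    {"fingers":29.5,"translation":[0,0,0],"turn":0.0},
  ],
)

```text
t: 6.38
eef_pos: [0.5338, -0.0744, 0.0627]
tool_rot: [0.0, 0.994, 0.106, 0.0]
contact_force: [-1.3, 0.6, -0.8]
gripper_width: 0.345
```

Run:
```python
from tilt import *
o,_=st(); im=snap("scene","s8.png"); print(tilt(im,o["eef_pos"],.212))
```

```text
t 6.38 pos [ 0.5338 -0.0744  0.0627] jawyaw 0.2119 z [ 0.001 -0.    -1.   ] F [-1.3  0.6 -0.8] w 0.345 q [ 0.36  0.52 -0.42  1.99  0.32  0.7  -0.05]
(array([-0.00400006, -0.00024995,  0.00015829, -0.00029231]), np.float64(0.11999727863968238))
```

Emit:
move_arm(
  steps=[
    {"fingers":29.7,"translation":[0,0,0],"turn":0.0},
    {"fingers":29.9,"translation":[0,0,0],"turn":0.0},
  ],
)

```text
t: 6.68
eef_pos: [0.5337, -0.0744, 0.0624]
tool_rot: [-0.0, 0.994, 0.106, 0.0]
contact_force: [-0.1, -0.1, -0.7]
gripper_width: 0.352
```

Run:
```python
from tilt import *
o,_=st(); im=snap("scene","s9.png"); print(tilt(im,o["eef_pos"],.212))
```

```text
t 6.67 pos [ 0.5337 -0.0744  0.0624] jawyaw 0.212 z [ 0.  0. -1.] F [-0.1 -0.1 -0.7] w 0.352 q [ 0.36  0.52 -0.42  1.99  0.32  0.7  -0.05]
(array([ 2.81828438e-01, -1.27423446e-04,  3.37282090e-04,  4.69770440e-06]), np.float64(0.14122290391067338))
```

Emit:
move_arm(
  steps=[
    {"fingers":29.9,"translation":[0,0,9],"turn":0.0},
    {"fingers":29.9,"translation":[0,0,9],"turn":0.0},
    {"fingers":29.9,"translation":[0,0,9],"turn":0.0},
    {"fingers":29.9,"translation":[0,0,9],"turn":0.0},
    {"fingers":29.9,"translation":[0,0,0],"turn":0.0},
  ],
)

```text
t: 7.35
eef_pos: [0.5344, -0.074, 0.0996]
tool_rot: [-0.0, 0.994, 0.106, 0.001]
contact_force: [-0.9, 2.1, 2.8]
gripper_width: 0.35
```

Run:
```python
from tilt import *
o,_=st(); im=snap("scene","s10.png"); print(tilt(im,o["eef_pos"],.212))
cv2.imwrite("pics/s10z.png",cv2.resize(im[100:290,180:420],None,fx=3,fy=3,interpolation=cv2.INTER_CUBIC))
```

```text
t 7.35 pos [ 0.5344 -0.074   0.0996] jawyaw 0.212 z [ 0.002  0.    -1.   ] F [-0.9  2.1  2.8] w 0.35 q [ 0.38  0.46 -0.45  1.97  0.28  0.77 -0.02]
(array([ 9.51985738e-01, -1.19942998e-04,  8.34912015e-05, -6.27241817e-05]), np.float64(0.10517484489748426))
```

View pics/s10z.png

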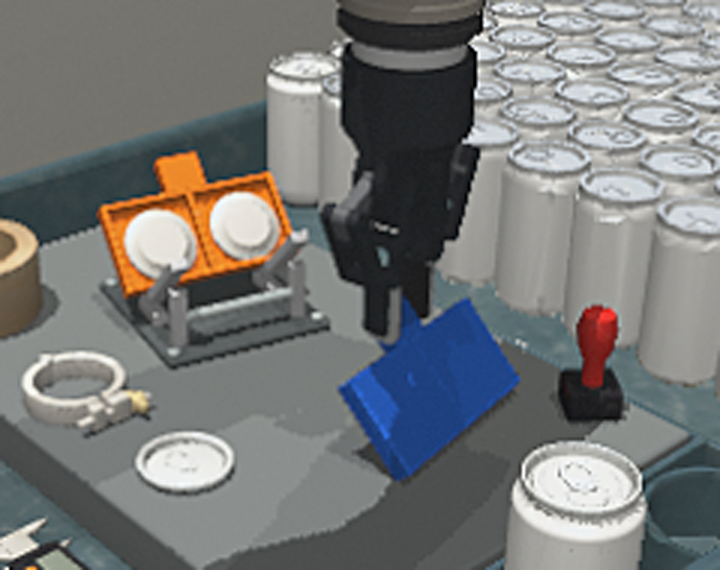

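Emit:
move_arm(
  steps=[
    {"fingers":29.9,"translation":[0,0,-4],"turn":0.0},
    {"fingers":26,"translation":[0,0,0],"turn":0.0},
    {"fingers":26,"translation":[0,0,0],"turn":0.0},
    {"fingers":26,"translation":[0,0,25],"turn":0.0},
    {"fingers":26,"translation":[0,10,40],"turn":-0.1},
    {"fingers":26,"translation":[0,35,40],"turn":-0.11},
    {"fingers":26,"translation":[0,40,25],"turn":-0.12},
    {"fingers":26,"translation":[0,25,9],"turn":-0.107},
    {"fingers":26,"translation":[0,5,0],"turn":0.0},
    {"fingers":26,"translation":[0,0,0],"turn":0.0},
  ],
  newtons=30,
)

```text
t: 8.65
eef_pos: [0.5329, 0.0393, 0.2322]
tool_rot: [0.001, 0.994, -0.112, -0.001]
contact_force: [-0.1, -1.7, -0.7]
gripper_width: 0.341
```

Run:
```python
from tilt import *
import pickle
C=calibration("wrist"); o,_=st(); w=snap("wrist","w11.png"); st(); im=snap("scene","s11.png");st(); 
pickle.dump(C,open("w11.cal","wb"))
print(tilt(im,o["eef_pos"],-.22))
cv2.imwrite("pics/s11z.png",cv2.resize(im[80:270,180:420],None,fx=3,fy=3,interpolation=cv2.INTER_CUBIC))
```

```text
t 8.65 pos [0.5329 0.0393 0.2322] jawyaw -0.2237 z [-0.002 -0.001 -1.   ] F [-0.1 -1.7 -0.7] w 0.341 q [ 0.19  0.28 -0.46  1.86  0.15  1.03 -0.55]
t 8.7 pos [0.533  0.0388 0.2321] jawyaw -0.2251 z [-0.002 -0.001 -1.   ] F [-0.3  0.1 -0.7] w 0.34 q [ 0.2   0.28 -0.46  1.86  0.15  1.03 -0.55]
t 8.75 pos [0.5331 0.0386 0.2322] jawyaw -0.226 z [-0.002 -0.001 -1.   ] F [ 0.4 -0.3 -1. ] w 0.34 q [ 0.2   0.28 -0.46  1.86  0.15  1.03 -0.55]
(array([ 8.85616166e-01, -5.76016241e-05,  1.22812194e-04,  4.86943568e-06]), np.float64(0.12196023393796664))
```

View pics/s11z.png

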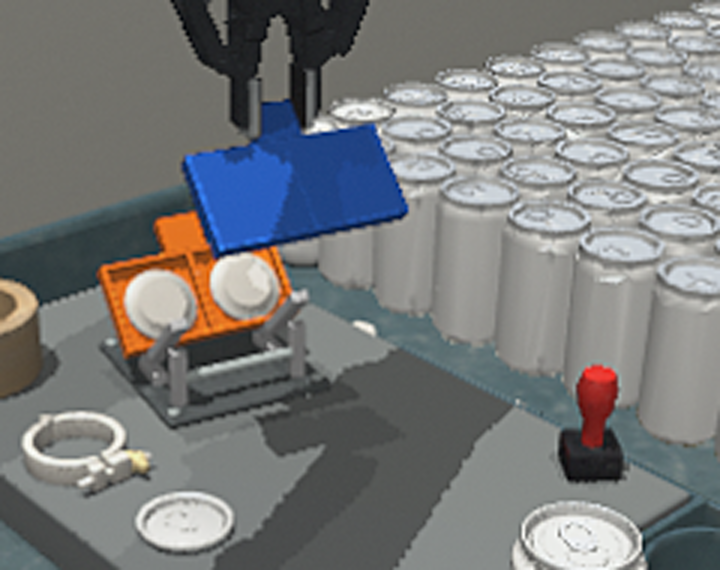

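View pics/w11.png

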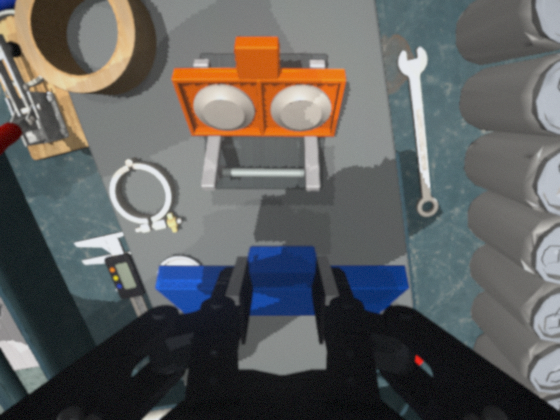

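Run:
```python
import pickle
import h
C=pickle.load(open("w11.cal","rb"))
oc=h.calibration
def pc(n): return C if n=="wrist" else oc(n)
h.calibration=pc
from fit import *
im=cv2.imread("pics/w11.png"); m=soft(im,"o",(160,25,360,150)); t0=soft(cv2.imread("pics/top0.png"),"o",(190,130,280,240))
sc=cv2.imread("pics/scene0.png"); h_=cv2.cvtColor(sc,cv2.COLOR_BGR2HSV)
print(m.sum())
v,f=fit(T_orange,[.531,.107,-.225],["wrist"],[m],[.004,.004,.03]); print("w",v,f)
print("top",fit(T_orange,[.531,.107,-.225],["top"],[t0],[.004,.004,.03]))
r=render("wrist",T_orange(v)); cs,_=cv2.findContours((r>.5).astype(np.uint8),0,1); cv2.drawContours(im,cs,-1,(0,255,255),1)
def seg(a,b,n,img):
    p=proj(n,[a,b]); cv2.line(img,tuple(map(int,p[0].round())),tuple(map(int,p[1].round())),(0,255,0),1)
def cr(v,p): return np.array([v[0],v[1],BZ])+Rz(v[2])@np.array(p)
a=66/2**.5/1e3
for x in(-.05,-.038,.038,.05): seg(cr(v,[x,0,.024]),cr(v,[x,-a,.024+a]),"wrist",im)
cv2.imwrite("pics/ov11.png",cv2.resize(im[20:220,150:370],None,fx=3,fy=3,interpolation=cv2.INTER_NEAREST))
o2=sc.copy()
r=render("scene",T_orange(v)); cs,_=cv2.findContours((r>.5).astype(np.uint8),0,1); cv2.drawContours(o2,cs,-1,(0,255,255),1)
for x in(-.05,-.038,.038,.05): seg(cr(v,[x,0,.024]),cr(v,[x,-a,.024+a]),"scene",o2)
cv2.imwrite("pics/ov11s.png",cv2.resize(o2[140:230,200:300],None,fx=5,fy=5,interpolation=cv2.INTER_NEAREST))
```

```text
12109.0
w [ 0.52986064  0.10301184 -0.22912787] 0.045857318895846384
top (array([ 0.53165156,  0.10596611, -0.23226355]), np.float64(0.05264679877255942))
```

View pics/ov11.png

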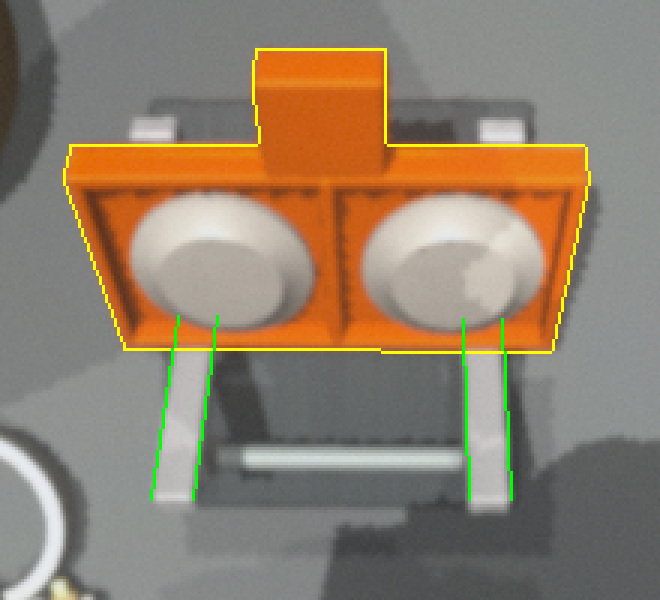

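View pics/ov11s.png

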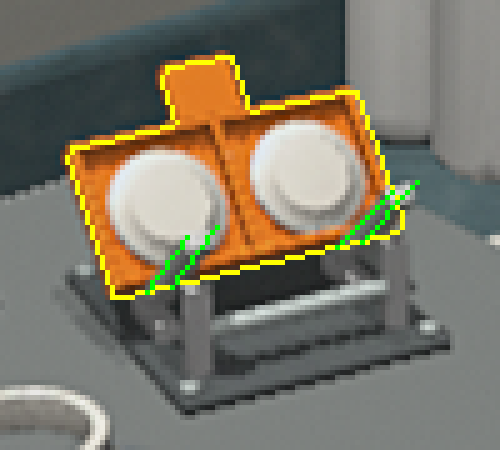

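Emit:
move_arm(
  steps=[
    {"fingers":26,"translation":[1,25,0],"turn":-0.003},
    {"fingers":26,"translation":[1,35,-5],"turn":0.0},
    {"fingers":26,"translation":[1,25,-15],"turn":0.0},
    {"fingers":26,"translation":[1,10,-20],"turn":0.0},
    {"fingers":26,"translation":[0,0,-2],"turn":0.0},
    {"fingers":26,"translation":[0,0,0],"turn":0.0},
  ],
)

```text
t: 9.5
eef_pos: [0.5378, 0.1338, 0.191]
tool_rot: [0.001, 0.993, -0.115, -0.0]
contact_force: [-0.6, 0.2, -1.3]
gripper_width: 0.341
```

```bash
cat > cf.py <<'E'
from tilt import *
V=[.52986,.10301,-.2291]
def cfr():
    o,R=st(); p=np.array(o["eef_pos"]); d=Rz(-V[2])@(p-np.array([V[0],V[1],.065])); print("cradle TCP mm",np.round(d*1e3,1),"F cradle",np.round(Rz(-V[2])@np.array(o["contact_force"]),1)); return o
E
python3 - <<'E'
from cf import *
o=cfr(); w=snap("wrist","w12.png"); im=snap("scene","s12.png"); cfr()
print(tilt(im,o["eef_pos"],-.229))
cv2.imwrite("pics/s12z.png",cv2.resize(im[80:270,180:420],None,fx=3,fy=3,interpolation=cv2.INTER_CUBIC))
E
```

```text
t 9.5 pos [0.5378 0.1338 0.191 ] jawyaw -0.2299 z [-0.001 -0.001 -1.   ] F [-0.6  0.2 -1.3] w 0.341 q [ 0.04  0.37 -0.49  1.86  0.21  0.96 -0.77]
cradle TCP mm [  0.7  31.8 126. ] F cradle [-0.6  0.  -1.3]
t 9.6 pos [0.5382 0.1343 0.1918] jawyaw -0.2299 z [ 0.001 -0.    -1.   ] F [ 0.2  0.2 -1.1] w 0.338 q [ 0.04  0.37 -0.49  1.86  0.21  0.96 -0.77]
cradle TCP mm [  1.   32.4 126.8] F cradle [ 0.1  0.3 -1.1]
(array([ 8.05562094e-01, -1.93013677e-04,  1.34680903e-04, -1.37657698e-05]), np.float64(0.13039068311537785))
```

View pics/s12z.png

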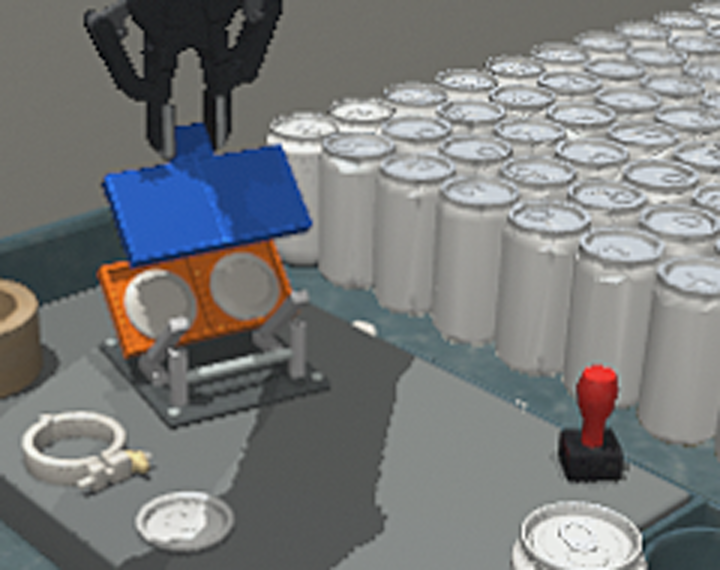

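View pics/w12.png

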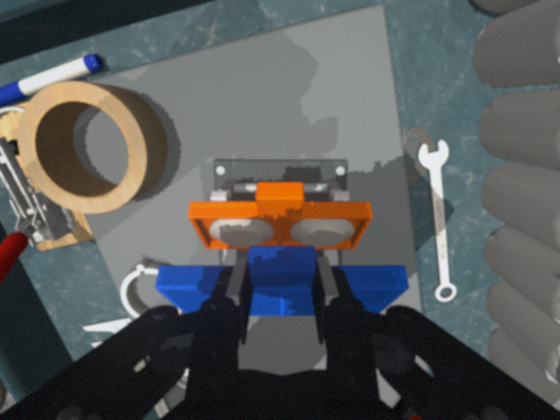

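Emit:
move_arm(
  steps=[
    {"fingers":26,"translation":[-1.5,-0.5,-15],"turn":0.0},
    {"fingers":26,"translation":[0,0,-20],"turn":0.0},
    {"fingers":26,"translation":[0,0,-10],"turn":0.0},
    {"fingers":26,"translation":[0,0,-3],"turn":0.0},
    {"fingers":26,"translation":[0,0,0],"turn":0.0},
  ],
)

```text
t: 10.22
eef_pos: [0.5363, 0.1352, 0.1435]
tool_rot: [-0.0, 0.994, -0.114, 0.0]
contact_force: [0.4, 0.1, -0.9]
gripper_width: 0.341
```

Run:
```python
from cf import *
o=cfr(); w=snap("wrist","w13.png"); im=snap("scene","s13.png"); cfr()
cv2.imwrite("pics/s13z.png",np.vstack([cv2.resize(im[120:240,190:310],None,fx=4,fy=4,interpolation=cv2.INTER_CUBIC)]))
cv2.imwrite("pics/w13z.png",cv2.resize(w[160:360,140:420],None,fx=2.8,fy=2.8,interpolation=cv2.INTER_CUBIC))
```

```text
t 10.22 pos [0.5363 0.1352 0.1435] jawyaw -0.228 z [ 0.  0. -1.] F [ 0.4  0.1 -0.9] w 0.341 q [ 0.02  0.42 -0.47  1.91  0.25  0.87 -0.81]
cradle TCP mm [-1.  32.8 78.5] F cradle [ 0.4  0.2 -0.9]
t 10.32 pos [0.5365 0.1353 0.1439] jawyaw -0.228 z [ 0.001  0.    -1.   ] F [ 0.8 -0.2 -1.4] w 0.338 q [ 0.02  0.42 -0.47  1.91  0.25  0.87 -0.81]
cradle TCP mm [-0.8 33.  78.9] F cradle [ 0.8  0.  -1.4]
```

View pics/s13z.png

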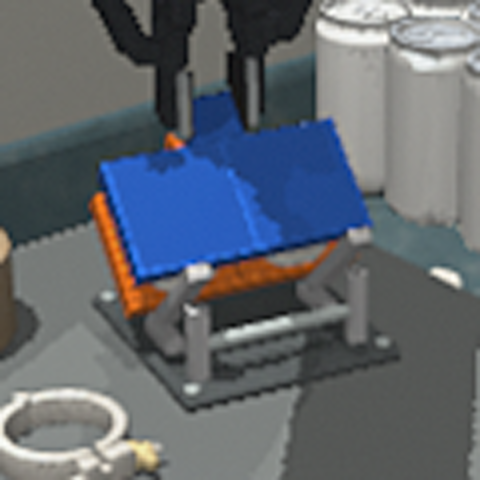

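View pics/w13z.png

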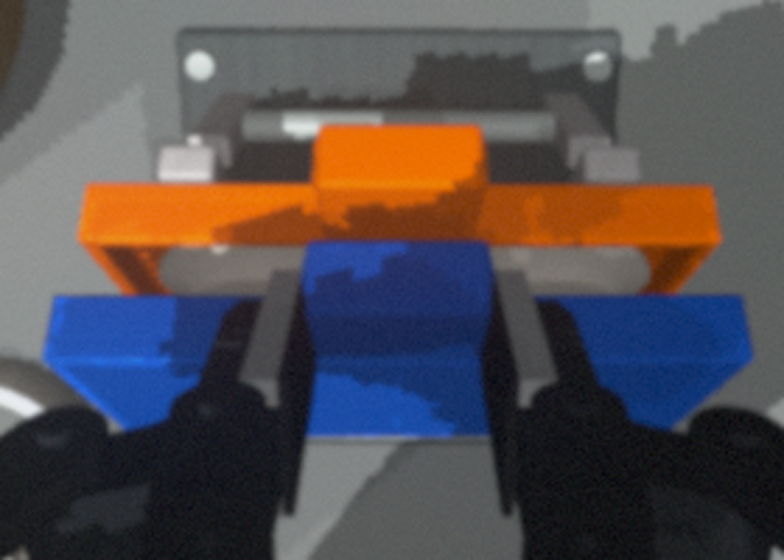

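Emit:
move_arm(
  steps=[
    {"fingers":26,"translation":[0.2,-1.6,-3],"turn":0.0},
    {"fingers":26,"translation":[0,0,-3],"turn":0.0},
    {"fingers":26,"translation":[0,0,0],"turn":0.0},
  ],
)

```text
t: 10.7
eef_pos: [0.5362, 0.1334, 0.1371]
tool_rot: [0.0, 0.994, -0.114, -0.0]
contact_force: [0.1, -0.4, -0.9]
gripper_width: 0.34
```

Run:
```python
from cf import *
o=cfr(); im=snap("scene","s14.png"); cfr()
cv2.imwrite("pics/s14z.png",np.vstack([cv2.resize(im[130:230,200:300],None,fx=6,fy=6,interpolation=cv2.INTER_CUBIC)]))
```

```text
t 10.7 pos [0.5362 0.1334 0.1371] jawyaw -0.2281 z [-0. -0. -1.] F [ 0.1 -0.4 -0.9] w 0.34 q [ 0.02  0.43 -0.47  1.91  0.25  0.86 -0.81]
cradle TCP mm [-0.8 31.1 72.1] F cradle [ 0.2 -0.4 -0.9]
t 10.75 pos [0.5362 0.1335 0.1372] jawyaw -0.228 z [-0. -0. -1.] F [-0.1 -0.7 -1. ] w 0.34 q [ 0.02  0.43 -0.47  1.91  0.25  0.86 -0.81]
cradle TCP mm [-0.8 31.2 72.2] F cradle [ 0.  -0.7 -1. ]
```

View pics/s14z.png

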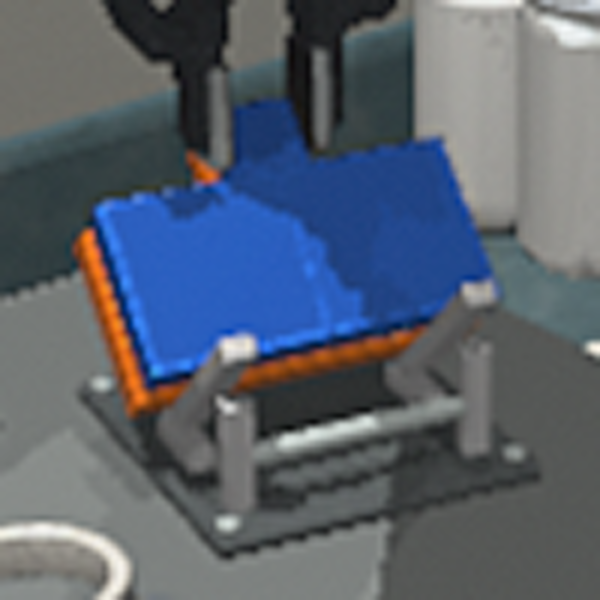

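Emit:
move_arm(
  steps=[
    {"fingers":26,"translation":[0.1,-1.4,-1.4],"turn":0.0},
    {"fingers":26,"translation":[0,0,0],"turn":0.0},
  ],
)

```text
t: 11.0
eef_pos: [0.5367, 0.1332, 0.1365]
tool_rot: [-0.001, 0.994, -0.114, 0.0]
contact_force: [-0.6, 3.8, 3.2]
gripper_width: 0.342
```

Run:
```python
from cf import *
o=cfr(); im=snap("scene","s15.png"); cfr(); print(tilt(im,o["eef_pos"],-.229))
```

```text
t 11.0 pos [0.5367 0.1332 0.1365] jawyaw -0.2276 z [ 0.001  0.001 -1.   ] F [-0.6  3.8  3.2] w 0.342 q [ 0.02  0.43 -0.47  1.91  0.25  0.85 -0.81]
cradle TCP mm [-0.2 30.9 71.5] F cradle [-1.5  3.6  3.2]
t 11.05 pos [0.5367 0.1332 0.1365] jawyaw -0.2276 z [ 0.001  0.001 -1.   ] F [-1.6  2.9  3.2] w 0.344 q [ 0.02  0.43 -0.47  1.91  0.25  0.85 -0.81]
cradle TCP mm [-0.2 30.9 71.5] F cradle [-2.2  2.5  3.2]
(array([ 7.89931618e-01, -1.01759082e-04,  2.56442654e-04,  8.14845342e-05]), np.float64(0.17002200320781463))
```

Emit:
move_arm(
  steps=[
    {"fingers":26,"translation":[0.4,1.8,-1.8],"turn":0.0},
    {"fingers":26,"translation":[0.4,1.8,-1.8],"turn":0.0},
    {"fingers":26,"translation":[0,0,0],"turn":0.0},
  ],
)

```text
t: 11.42
eef_pos: [0.538, 0.1365, 0.133]
tool_rot: [-0.0, 0.994, -0.113, 0.001]
contact_force: [-0.0, 2.4, 5.5]
gripper_width: 0.339
```

Run:
```python
from cf import *
o=cfr(); im=snap("scene","s16.png"); w=snap("wrist","w16.png"); cfr(); print(tilt(im,o["eef_pos"],-.229))
a=cv2.resize(im[130:230,200:300],None,fx=4,fy=4,interpolation=cv2.INTER_CUBIC); b=cv2.resize(w[170:340,180:380],(400,340),interpolation=cv2.INTER_CUBIC)
cv2.imwrite("pics/c16.png",np.hstack([a,np.vstack([b,np.zeros((60,400,3),np.uint8)])]))
```

```text
t 11.43 pos [0.538  0.1365 0.133 ] jawyaw -0.2274 z [ 0.002  0.001 -1.   ] F [-0.   2.4  5.5] w 0.339 q [ 0.01  0.44 -0.47  1.91  0.26  0.85 -0.82]
cradle TCP mm [ 0.4 34.4 68. ] F cradle [-0.6  2.3  5.5]
t 11.53 pos [0.538  0.1364 0.1331] jawyaw -0.2276 z [ 0.002  0.001 -1.   ] F [-1.   3.8  5.2] w 0.341 q [ 0.01  0.44 -0.47  1.91  0.26  0.85 -0.82]
cradle TCP mm [ 0.4 34.4 68.1] F cradle [-1.9  3.4  5.2]
(array([ 7.62820630e-01, -1.63528673e-04,  1.84815958e-04,  3.01524152e-05]), np.float64(0.17511574444539052))
```

View pics/c16.png

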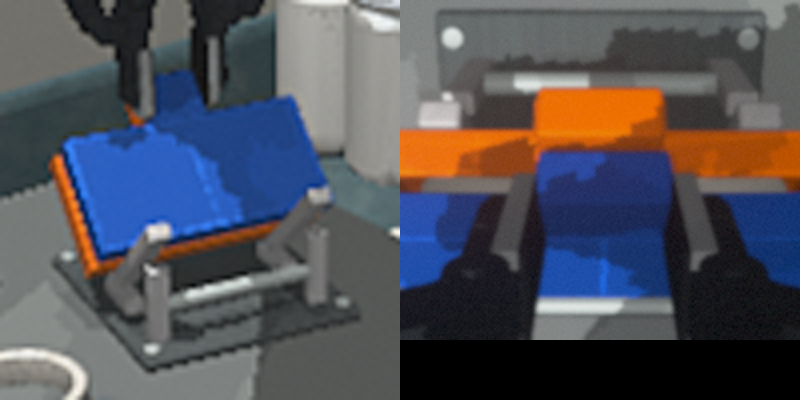

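Emit:
move_arm(
  steps=[
    {"fingers":26,"translation":[0.2,1.1,-1.0],"turn":0.0},
    {"fingers":26,"translation":[0.2,1.1,-1.0],"turn":0.0},
    {"fingers":26,"translation":[0,0,0],"turn":0.0},
  ],
)

```text
t: 11.9
eef_pos: [0.5386, 0.1384, 0.1311]
tool_rot: [-0.0, 0.994, -0.114, 0.001]
contact_force: [0.6, 2.9, 5.1]
gripper_width: 0.344
```

Run:
```python
from cf import *
o=cfr(); im=snap("scene","s17.png"); w=snap("wrist","w17.png"); cfr(); print(tilt(im,o["eef_pos"],-.229))
a=cv2.resize(im[130:230,200:300],None,fx=4,fy=4,interpolation=cv2.INTER_CUBIC); b=cv2.resize(w[170:340,180:380],(400,340),interpolation=cv2.INTER_CUBIC)
cv2.imwrite("pics/c17.png",np.hstack([a,np.vstack([b,np.zeros((60,400,3),np.uint8)])]))
```

```text
t 11.9 pos [0.5386 0.1384 0.1311] jawyaw -0.2276 z [ 0.002  0.    -1.   ] F [0.6 2.9 5.1] w 0.344 q [ 0.01  0.44 -0.47  1.91  0.26  0.85 -0.82]
cradle TCP mm [ 0.5 36.4 66.1] F cradle [-0.1  2.9  5.1]
t 12.0 pos [0.5386 0.1384 0.1312] jawyaw -0.2276 z [ 0.002  0.    -1.   ] F [-0.6  2.5  5.5] w 0.339 q [ 0.01  0.44 -0.47  1.91  0.26  0.85 -0.82]
cradle TCP mm [ 0.5 36.5 66.2] F cradle [-1.1  2.3  5.5]
(array([ 6.99442952e-01, -2.03120808e-04,  2.87405525e-04, -5.96357982e-05]), np.float64(0.17939988145443858))
```

View pics/c17.png

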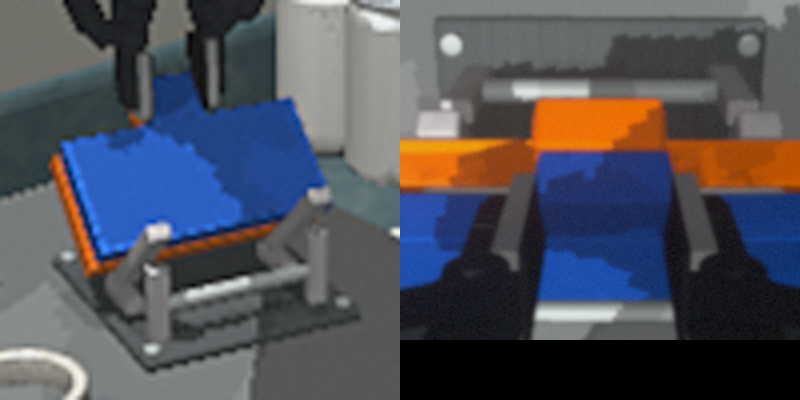

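Emit:
move_arm(
  steps=[
    {"fingers":26,"translation":[-0.5,1.1,-1.0],"turn":0.0},
    {"fingers":26,"translation":[0.0,0.6,-0.6],"turn":0.0},
    {"fingers":26,"translation":[0,0,0],"turn":0.0},
  ],
)

```text
t: 12.38
eef_pos: [0.5388, 0.1395, 0.13]
tool_rot: [-0.0, 0.993, -0.114, 0.002]
contact_force: [0.0, 0.9, 8.2]
gripper_width: 0.336
```

Run:
```python
from cf import *
o=cfr(); im=snap("scene","s18.png"); w=snap("wrist","w18.png"); cfr()
a=cv2.resize(im[130:230,200:300],None,fx=4,fy=4,interpolation=cv2.INTER_CUBIC); b=cv2.resize(w[170:340,180:380],(400,340),interpolation=cv2.INTER_CUBIC)
cv2.imwrite("pics/c18.png",np.hstack([a,np.vstack([b,np.zeros((60,400,3),np.uint8)])]))
```

```text
t 12.38 pos [0.5388 0.1395 0.13  ] jawyaw -0.2283 z [ 0.003 -0.    -1.   ] F [0.  0.9 8.2] w 0.336 q [ 0.    0.44 -0.46  1.91  0.26  0.84 -0.83]
cradle TCP mm [ 0.4 37.6 65. ] F cradle [-0.2  0.9  8.2]
t 12.47 pos [0.5388 0.1395 0.13  ] jawyaw -0.2283 z [ 0.003  0.    -1.   ] F [0.6 0.1 7.4] w 0.338 q [ 0.    0.44 -0.46  1.91  0.26  0.84 -0.83]
cradle TCP mm [ 0.4 37.6 65. ] F cradle [0.6 0.2 7.4]
```

View pics/c18.png

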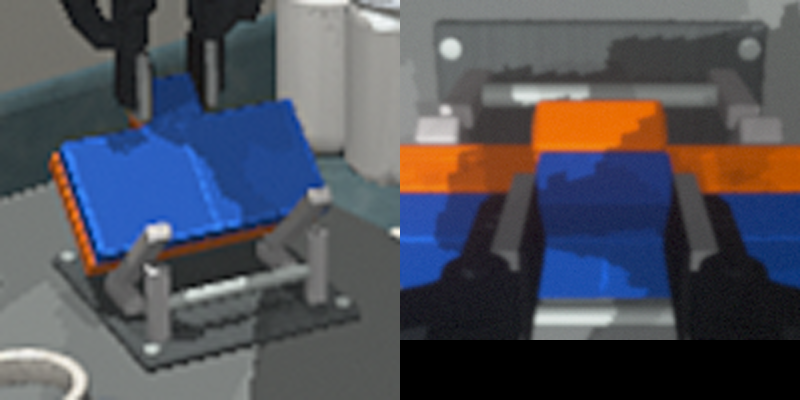

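Emit:
move_arm(
  steps=[
    {"fingers":26,"translation":[-1.0,0.2,0],"turn":0.0},
    {"fingers":26,"translation":[0,0,0],"turn":0.0},
    {"fingers":32,"translation":[0,0,0],"turn":0.0},
    {"fingers":45,"translation":[0,0,0],"turn":0.0},
    {"fingers":45,"translation":[0,0,0],"turn":0.0},
  ],
)

```text
t: 13.1
eef_pos: [0.5356, 0.1394, 0.1283]
tool_rot: [0.0, 0.994, -0.114, -0.001]
contact_force: [0.2, -1.1, 0.2]
gripper_width: 0.53
```

Run:
```python
from cf import *
o=cfr(); im=snap("scene","s19.png"); w=snap("wrist","w19.png"); cfr()
a=cv2.resize(im[130:230,200:300],None,fx=4,fy=4,interpolation=cv2.INTER_CUBIC); b=cv2.resize(w[170:340,180:380],(400,340),interpolation=cv2.INTER_CUBIC)
cv2.imwrite("pics/c19.png",np.hstack([a,np.vstack([b,np.zeros((60,400,3),np.uint8)])]))
```

```text
t 13.1 pos [0.5356 0.1394 0.1283] jawyaw -0.2281 z [-0.001 -0.001 -1.   ] F [ 0.2 -1.1  0.2] w 0.53 q [ 0.    0.44 -0.46  1.92  0.26  0.84 -0.83]
cradle TCP mm [-2.7 36.8 63.3] F cradle [ 0.5 -1.   0.2]
t 13.2 pos [0.5358 0.1397 0.1284] jawyaw -0.2279 z [-0.001 -0.    -1.   ] F [-0.3  0.3  0.2] w 0.528 q [ 0.    0.44 -0.46  1.92  0.26  0.84 -0.83]
cradle TCP mm [-2.6 37.  63.4] F cradle [-0.4  0.2  0.2]
```

View pics/c19.png

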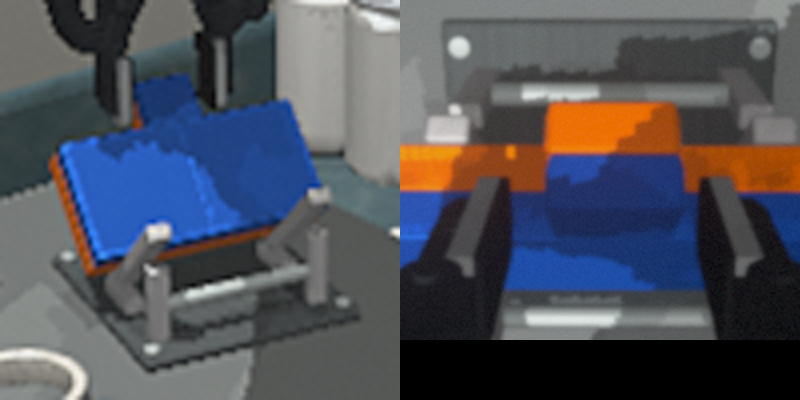

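Emit:
move_arm(
  steps=[
    {"fingers":45,"translation":[5.8,0,0],"turn":0.0},
    {"fingers":45,"translation":[0,6,-4],"turn":0.0},
    {"fingers":45,"translation":[0,6,-6],"turn":0.0},
    {"fingers":45,"translation":[0,0,0],"turn":0.0},
    {"fingers":26,"translation":[0,0,0],"turn":0.0},
    {"fingers":26,"translation":[0,0,0],"turn":0.0},
    {"fingers":26,"translation":[0,0,0],"turn":0.0},
  ],
  newtons=40,
)

```text
t: 14.08
eef_pos: [0.5416, 0.1519, 0.1188]
tool_rot: [-0.0, 0.994, -0.114, -0.0]
contact_force: [-2.0, 1.1, -0.1]
gripper_width: 0.344
```

Run:
```python
from cf import *
o=cfr(); im=snap("scene","s20.png"); w=snap("wrist","w20.png"); cfr()
a=cv2.resize(im[130:230,200:300],None,fx=4,fy=4,interpolation=cv2.INTER_CUBIC); b=cv2.resize(w[170:340,180:380],(400,340),interpolation=cv2.INTER_CUBIC)
cv2.imwrite("pics/c20.png",np.hstack([a,np.vstack([b,np.zeros((60,400,3),np.uint8)])]))
```

```text
t 14.07 pos [0.5416 0.1519 0.1188] jawyaw -0.228 z [-0.  0. -1.] F [-2.   1.1 -0.1] w 0.344 q [-0.02  0.47 -0.46  1.9   0.27  0.83 -0.85]
cradle TCP mm [ 0.3 50.3 53.8] F cradle [-2.2  0.6 -0.1]
t 14.18 pos [0.5416 0.152  0.1188] jawyaw -0.2279 z [-0.  0. -1.] F [-1.9  1.   1.3] w 0.342 q [-0.02  0.47 -0.46  1.9   0.27  0.83 -0.85]
cradle TCP mm [ 0.3 50.4 53.8] F cradle [-2.1  0.5  1.3]
```

View pics/c20.png

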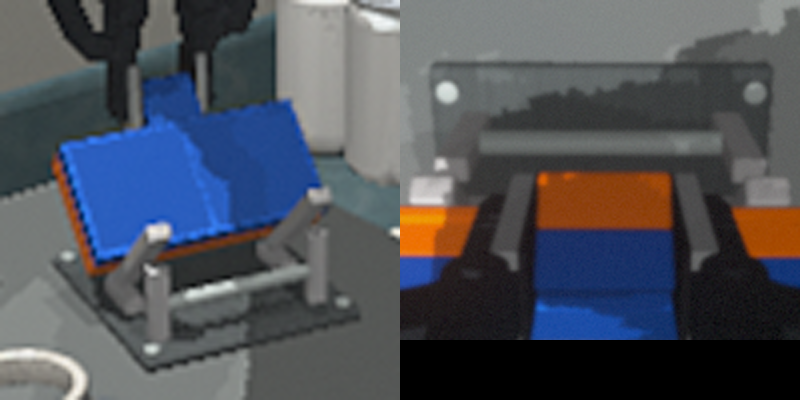

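Run:
```python
import numpy as np
def Q(p,lift=0):
    a=26*np.sin(p);b=26*np.cos(p);r=2**.5
    A=np.array([a,a])/r;B=np.array([-b,b])/r;n=(B-A)/26;s=np.array([n[1],-n[0]])
    return A+82.4*s+12.4*n
for d in range(0,91,5):
    q=Q(np.radians(d)); y=q[0]+.9; z=q[1]-13.2
    print(d,"yc %.1f zv %.1f"%(y,z),"world",np.round([529.86+.227*y+.3*.974,103.01+.974*y-.07,65+z],1))
```

```text
0 yc 50.4 zv 53.8 world [541.6 152.  118.8]
5 yc 46.0 zv 59.5 world [540.6 147.7 124.5]
10 yc 41.2 zv 64.6 world [539.5 143.1 129.6]
15 yc 36.1 zv 69.1 world [538.4 138.1 134.1]
20 yc 30.8 zv 73.0 world [537.1 132.9 138. ]
25 yc 25.2 zv 76.2 world [535.9 127.5 141.2]
30 yc 19.4 zv 78.8 world [534.6 121.9 143.8]
35 yc 13.5 zv 80.6 world [533.2 116.1 145.6]
40 yc 7.5 zv 81.8 world [531.9 110.3 146.8]
45 yc 1.5 zv 82.2 world [530.5 104.4 147.2]
50 yc -4.6 zv 81.9 world [529.1  98.5 146.9]
55 yc -10.6 zv 80.9 world [527.8  92.7 145.9]
60 yc -16.5 zv 79.1 world [526.4  86.9 144.1]
65 yc -22.3 zv 76.7 world [525.1  81.2 141.7]
70 yc -27.9 zv 73.5 world [523.8  75.8 138.5]
75 yc -33.3 zv 69.7 world [522.6  70.5 134.7]
80 yc -38.4 zv 65.3 world [521.4  65.5 130.3]
85 yc -43.2 zv 60.3 world [520.3  60.8 125.3]
90 yc -47.7 zv 54.7 world [519.3  56.4 119.7]
```

Emit:
move_arm(
  steps=[
    {"fingers":29,"translation":[0,0,0],"turn":0.0},
    {"fingers":29,"translation":[-1.2,-5.2,4.4],"turn":0.0},
    {"fingers":29,"translation":[-1.2,-5.4,4.4],"turn":0.0},
    {"fingers":29,"translation":[0,0,0],"turn":0.0},
  ],
  newtons=20,
)

```text
t: 14.68
eef_pos: [0.5404, 0.1418, 0.1287]
tool_rot: [-0.001, 0.993, -0.114, 0.001]
contact_force: [0.5, 4.7, -0.4]
gripper_width: 0.343
```

Run:
```python
from cf import *
o=cfr(); im=snap("scene","s21.png"); cfr()
a=cv2.resize(im[120:240,190:310],None,fx=5,fy=5,interpolation=cv2.INTER_CUBIC)
cv2.imwrite("pics/c21.png",a)
```

```text
t 14.68 pos [0.5404 0.1418 0.1287] jawyaw -0.2283 z [ 0.002  0.002 -1.   ] F [ 0.5  4.7 -0.4] w 0.343 q [-0.    0.45 -0.46  1.91  0.26  0.84 -0.83]
cradle TCP mm [ 1.5 40.2 63.7] F cradle [-0.5  4.7 -0.4]
t 14.72 pos [0.5404 0.1419 0.1286] jawyaw -0.2281 z [ 0.002  0.002 -1.   ] F [0.7 4.7 1. ] w 0.348 q [-0.    0.45 -0.46  1.91  0.26  0.84 -0.83]
cradle TCP mm [ 1.4 40.3 63.6] F cradle [-0.4  4.7  1. ]
```

View pics/c21.png

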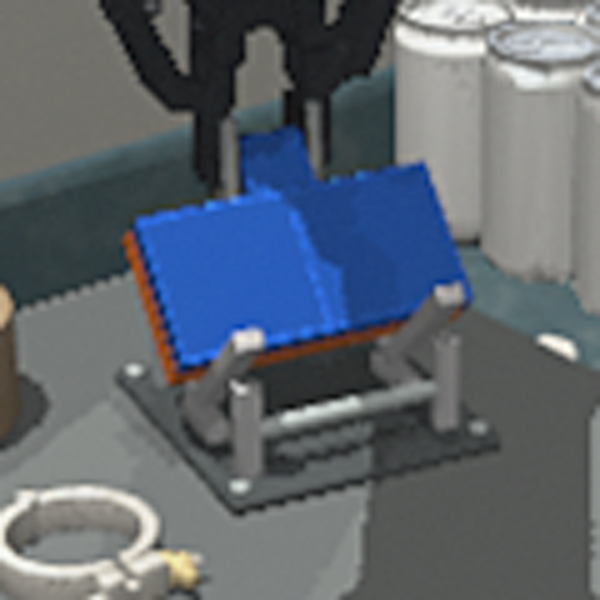

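```bash
cat > stack.py <<'E'
from cf import *
import fit
ST=[boxpts(-65,65,-32,32,0,26)/1e3,boxpts(-15,15,32,58,0,26)/1e3]
def cmask(im,roi):
    m=colormask(im,"b")|colormask(im,"o"); x0,y0,x1,y1=roi; r=np.zeros_like(m); r[y0:y1,x0:x1]=m[y0:y1,x0:x1]
    r=cv2.morphologyEx(r,cv2.MORPH_CLOSE,np.ones((3,3),np.uint8)); return r/255.
def T_stack(v): # cradle-frame yc,zv of stack corner A (orange outer plain, mid x), xc, phi
    yc,zv,xc,phi=v
    th=np.pi/4+phi  # s direction angle in (y,z)
    s=np.array([0,np.cos(th),np.sin(th)]); n=np.array([0,-np.sin(th),np.cos(th)])
    R=Rz(V[2]); M=np.c_[np.cross(s,n),s,n]
    p=np.array([V[0],V[1],.065])+R@(np.array([xc,yc,zv])+s*.032)
    return pose(R@M,p)
def fitstack(im,cams=("scene",),roi=(190,110,320,240),v0=(0,0,0,0.1),phis=(0,.3,.7)):
    fit.PARTS=ST
    m=cmask(im,roi); w=np.zeros_like(m); w[roi[1]:roi[3],roi[0]:roi[2]]=1
    g=cv2.dilate(((im.max(2)<50)).astype(np.uint8),np.ones((2,2)))>0
    # grey ribs occlude too: low weight where image is grey & render says tray -> use weight .3
    w=w*np.where(g,0,1)
    best=None
    for ph in phis:
        v=np.array([v0[0],v0[1],v0[2],ph])
        c=lambda u:(w*np.abs(render("scene",T_stack(u))-m)).sum()/m.sum()
        r=minimize(c,v,method="Nelder-Mead",options=dict(initial_simplex=[v]+[v+np.eye(4)[i]*k for i,k in enumerate([.006,.006,.004,.15])],xatol=1e-4,fatol=1e-4))
        if best is None or r.fun<best.fun: best=r
    v=best.x; print("A yc,zv,xc mm",np.round(v[:3]*1e3,1),"phi deg",round(np.degrees(v[3]),1),"cost",round(best.fun,3)); return v
E
python3 - <<'E'
from stack import *
for f in("s20","s21"): fitstack(cv2.imread(f"pics/{f}.png"))
E
```

```text
A yc,zv,xc mm [23.1 -8.7  8.9] phi deg -2.3 cost 0.118
A yc,zv,xc mm [16.1 -0.8 10.2] phi deg -0.1 cost 0.103
```

Emit:
move_arm(
  steps=[
    {"fingers":29.5,"translation":[0,0,0],"turn":0.0},
    {"fingers":29.7,"translation":[0,0,0],"turn":0.0},
    {"fingers":29.8,"translation":[0,0,0],"turn":0.0},
    {"fingers":29.9,"translation":[0,0,0],"turn":0.0},
  ],
)

```text
t: 15.22
eef_pos: [0.5404, 0.1419, 0.1283]
tool_rot: [-0.001, 0.994, -0.114, 0.001]
contact_force: [0.4, 4.5, 2.7]
gripper_width: 0.351
```

Run:
```python
from stack import *
o=cfr(); im=snap("scene","s22.png"); cfr(); fitstack(im)
cv2.imwrite("pics/c22.png",cv2.resize(im[120:240,190:310],None,fx=5,fy=5,interpolation=cv2.INTER_CUBIC))
```

```text
t 15.22 pos [0.5404 0.1419 0.1283] jawyaw -0.2278 z [ 0.002  0.001 -1.   ] F [0.4 4.5 2.7] w 0.351 q [-0.    0.45 -0.46  1.91  0.26  0.84 -0.83]
cradle TCP mm [ 1.4 40.3 63.3] F cradle [-0.6  4.5  2.7]
t 15.28 pos [0.5404 0.1419 0.1284] jawyaw -0.2278 z [ 0.002  0.001 -1.   ] F [1.5 5.3 3.5] w 0.349 q [-0.    0.45 -0.46  1.91  0.26  0.84 -0.83]
cradle TCP mm [ 1.4 40.3 63.4] F cradle [0.3 5.5 3.5]
A yc,zv,xc mm [13.3  0.4  9.4] phi deg -1.8 cost 0.104
```

View pics/c22.png

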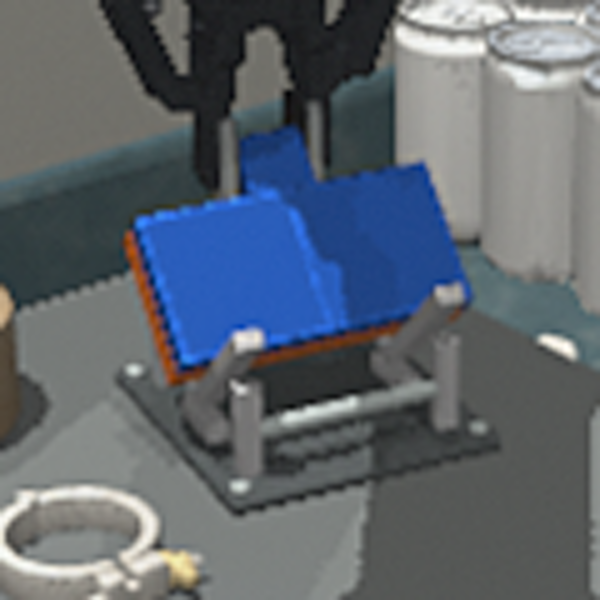

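Emit:
move_arm(
  steps=[
    {"fingers":29.8,"translation":[-0.5,1.0,1.5],"turn":0.0},
    {"fingers":29.9,"translation":[-0.5,1.0,1.5],"turn":0.0},
    {"fingers":29.9,"translation":[0,0,0],"turn":0.0},
  ],
)

```text
t: 15.65
eef_pos: [0.5378, 0.1418, 0.13]
tool_rot: [0.001, 0.993, -0.114, -0.001]
contact_force: [-0.0, -0.2, -3.0]
gripper_width: 0.35
```

Run:
```python
from stack import *
o=cfr(); im=snap("scene","s23.png"); cfr(); fitstack(im)
cv2.imwrite("pics/c23.png",cv2.resize(im[120:240,190:310],None,fx=5,fy=5,interpolation=cv2.INTER_CUBIC))
```

```text
t 15.65 pos [0.5378 0.1418 0.13  ] jawyaw -0.2289 z [-0.002 -0.002 -1.   ] F [-0.  -0.2 -3. ] w 0.35 q [-0.    0.45 -0.46  1.91  0.26  0.85 -0.83]
cradle TCP mm [-1.1 39.6 65. ] F cradle [ 0.  -0.2 -3. ]
t 15.7 pos [0.5378 0.142  0.13  ] jawyaw -0.2287 z [-0.002 -0.002 -1.   ] F [-0.4 -1.6 -3.1] w 0.347 q [-0.    0.45 -0.46  1.91  0.26  0.85 -0.83]
cradle TCP mm [-1.1 39.7 65. ] F cradle [-0.  -1.6 -3.1]
A yc,zv,xc mm [7.1 2.3 0.3] phi deg 5.0 cost 0.113
```

View pics/c23.png

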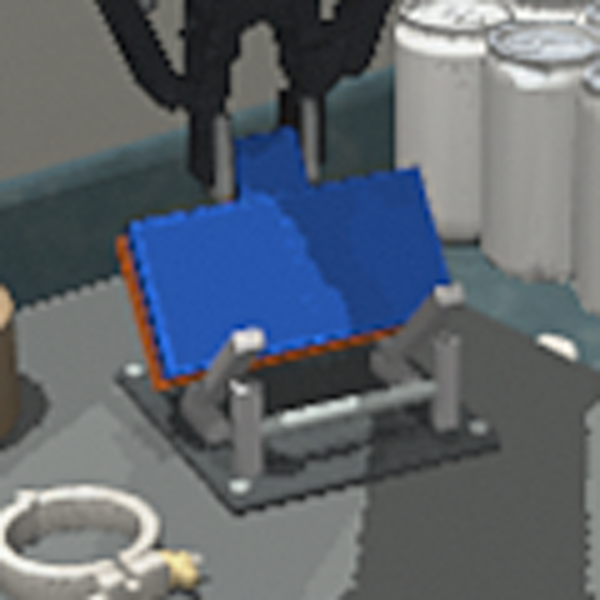

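Emit:
move_arm(
  steps=[
    {"fingers":29.8,"translation":[-0.6,-4.4,5],"turn":0.0},
    {"fingers":29.8,"translation":[-0.6,-5,4.5],"turn":0.0},
    {"fingers":29.8,"translation":[-0.6,-5,3.5],"turn":0.0},
    {"fingers":29.9,"translation":[0,0,0],"turn":0.0},
  ],
)

```text
t: 16.2
eef_pos: [0.5371, 0.1282, 0.144]
tool_rot: [0.0, 0.993, -0.114, 0.0]
contact_force: [0.9, -0.1, -2.1]
gripper_width: 0.35
```

Run:
```python
from stack import *
o=cfr(); im=snap("scene","s24.png"); cfr(); fitstack(im)
cv2.imwrite("pics/c24.png",cv2.resize(im[110:240,180:310],None,fx=4.6,fy=4.6,interpolation=cv2.INTER_CUBIC))
```

```text
t 16.2 pos [0.5371 0.1282 0.144 ] jawyaw -0.2291 z [ 0.001 -0.    -1.   ] F [ 0.9 -0.1 -2.1] w 0.35 q [ 0.03  0.42 -0.47  1.91  0.24  0.87 -0.8 ]
cradle TCP mm [ 1.3 26.1 79. ] F cradle [ 0.9  0.1 -2.1]
t 16.25 pos [0.537  0.1285 0.1439] jawyaw -0.2286 z [ 0.001 -0.    -1.   ] F [ 0.6 -1.1 -2.4] w 0.35 q [ 0.03  0.42 -0.47  1.91  0.25  0.87 -0.8 ]
cradle TCP mm [ 1.2 26.4 78.9] F cradle [ 0.8 -0.9 -2.4]
A yc,zv,xc mm [33.1  0.1 10.8] phi deg 21.8 cost 0.074
```

View pics/c24.png

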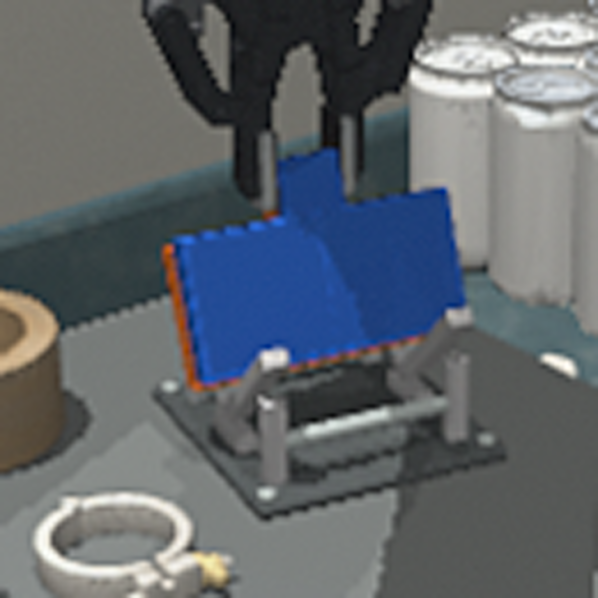

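Emit:
move_arm(
  steps=[
    {"fingers":29.8,"translation":[-1.3,-4.8,2],"turn":0.0},
    {"fingers":29.8,"translation":[-1.3,-4.8,1.5],"turn":0.0},
    {"fingers":29.8,"translation":[-1.3,-4.8,1],"turn":0.0},
    {"fingers":29.8,"translation":[-1.3,-4.8,0.5],"turn":0.0},
    {"fingers":29.8,"translation":[-1.3,-4.8,0.3],"turn":0.0},
    {"fingers":29.9,"translation":[0,0,0],"turn":0.0},
  ],
)

```text
t: 17.0
eef_pos: [0.531, 0.1053, 0.15]
tool_rot: [-0.001, 0.994, -0.114, 0.001]
contact_force: [0.4, 3.1, 2.6]
gripper_width: 0.351
```

Run:
```python
from stack import *
o=cfr(); im=snap("scene","s25.png"); cfr(); fitstack(im)
cv2.imwrite("pics/c25.png",cv2.resize(im[110:240,180:310],None,fx=4.6,fy=4.6,interpolation=cv2.INTER_CUBIC))
```

```text
t 17.0 pos [0.531  0.1053 0.15  ] jawyaw -0.228 z [ 0.002  0.001 -1.   ] F [0.4 3.1 2.6] w 0.351 q [ 0.07  0.39 -0.47  1.93  0.23  0.87 -0.75]
cradle TCP mm [ 0.6  2.5 85. ] F cradle [-0.3  3.1  2.6]
t 17.05 pos [0.531  0.1053 0.1499] jawyaw -0.228 z [ 0.002  0.001 -1.   ] F [0.3 2.7 4. ] w 0.353 q [ 0.07  0.39 -0.47  1.93  0.23  0.87 -0.75]
cradle TCP mm [ 0.6  2.5 84.9] F cradle [-0.3  2.7  4. ]
A yc,zv,xc mm [24.8  1.6 11.5] phi deg 21.7 cost 0.128
```

View pics/c25.png

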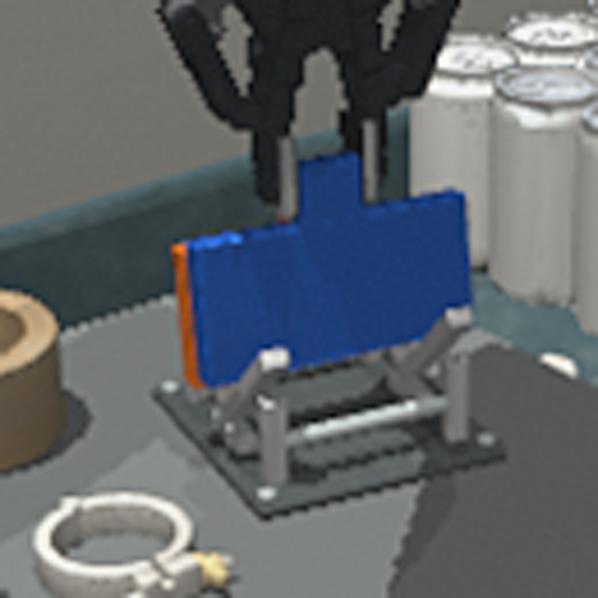

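Emit:
move_arm(
  steps=[
    {"fingers":29.8,"translation":[-1.2,-4.8,-0.5],"turn":0.0},
    {"fingers":29.8,"translation":[-1.2,-4.8,-1],"turn":0.0},
    {"fingers":29.8,"translation":[-1.2,-4.8,-1.5],"turn":0.0},
    {"fingers":29.8,"translation":[0,0,0],"turn":0.0},
  ],
)

```text
t: 17.55
eef_pos: [0.526, 0.0892, 0.1452]
tool_rot: [0.001, 0.993, -0.114, -0.001]
contact_force: [-0.5, 0.2, -2.8]
gripper_width: 0.35
```

Run:
```python
from stack import *
o=cfr(); im=snap("scene","s26.png"); w=snap("wrist","w26.png"); cfr()
cv2.imwrite("pics/c26.png",np.hstack([cv2.resize(im[120:230,190:300],None,fx=3.6,fy=3.6,interpolation=cv2.INTER_CUBIC),cv2.resize(w[170:368,180:378],None,fx=2,fy=2,interpolation=cv2.INTER_CUBIC)]))
```

```text
t 17.55 pos [0.526  0.0892 0.1452] jawyaw -0.229 z [-0.001 -0.001 -1.   ] F [-0.5  0.2 -2.8] w 0.35 q [ 0.09  0.39 -0.47  1.95  0.23  0.86 -0.72]
cradle TCP mm [ -0.6 -14.3  80.2] F cradle [-0.5  0.1 -2.8]
t 17.65 pos [0.5258 0.0897 0.1451] jawyaw -0.2285 z [-0.002 -0.001 -1.   ] F [ 0.4  0.4 -4.9] w 0.346 q [ 0.09  0.39 -0.47  1.95  0.23  0.86 -0.72]
cradle TCP mm [ -0.9 -13.9  80.1] F cradle [ 0.3  0.5 -4.9]
```

View pics/c26.png

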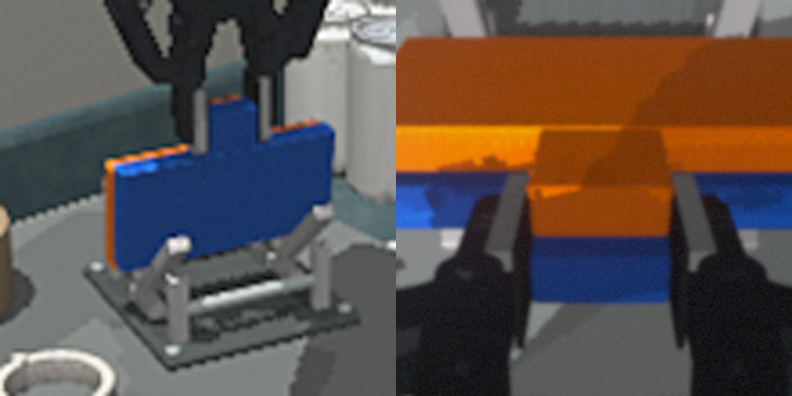

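Emit:
move_arm(
  steps=[
    {"fingers":29.8,"translation":[-0.5,-4.1,-1.6],"turn":0.0},
    {"fingers":29.8,"translation":[-0.6,-4.2,-1.8],"turn":0.0},
    {"fingers":29.8,"translation":[-1.2,-5.4,-3.2],"turn":0.0},
    {"fingers":29.8,"translation":[-1.2,-5.3,-3.8],"turn":0.0},
    {"fingers":29.8,"translation":[0,0,0],"turn":0.0},
  ],
)

```text
t: 18.27
eef_pos: [0.5237, 0.0699, 0.136]
tool_rot: [0.001, 0.993, -0.115, 0.001]
contact_force: [-1.2, -2.2, 6.7]
gripper_width: 0.352
```

Run:
```python
from stack import *
o=cfr(); im=snap("scene","s27.png"); w=snap("wrist","w27.png"); cfr()
cv2.imwrite("pics/c27.png",np.hstack([cv2.resize(im[120:230,190:300],None,fx=3.6,fy=3.6,interpolation=cv2.INTER_CUBIC),cv2.resize(w[170:368,180:378],None,fx=2,fy=2,interpolation=cv2.INTER_CUBIC)]))
```

```text
t 18.27 pos [0.5237 0.0699 0.136 ] jawyaw -0.2295 z [ 0.001 -0.001 -1.   ] F [-1.2 -2.2  6.7] w 0.352 q [ 0.12  0.39 -0.46  1.97  0.23  0.83 -0.7 ]
cradle TCP mm [  1.5 -33.7  71. ] F cradle [-0.6 -2.4  6.7]
t 18.38 pos [0.5237 0.07   0.1361] jawyaw -0.2293 z [ 0.001 -0.001 -1.   ] F [-0.5 -2.7  5.7] w 0.354 q [ 0.12  0.39 -0.46  1.97  0.23  0.83 -0.7 ]
cradle TCP mm [  1.5 -33.6  71.1] F cradle [ 0.1 -2.7  5.7]
```

View pics/c27.png

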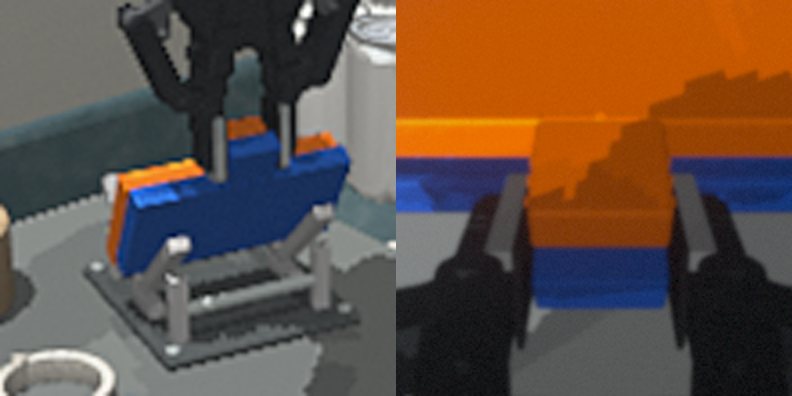

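Emit:
move_arm(
  steps=[
    {"fingers":29.8,"translation":[-1.2,-3.8,-3.4],"turn":0.0},
    {"fingers":29.8,"translation":[-1.2,-3.6,-3.8],"turn":0.0},
    {"fingers":29.8,"translation":[-1.1,-3.4,-4.2],"turn":0.0},
    {"fingers":29.8,"translation":[0,0,0],"turn":0.0},
  ],
)

```text
t: 18.88
eef_pos: [0.5206, 0.0583, 0.1243]
tool_rot: [0.001, 0.993, -0.115, 0.001]
contact_force: [1.9, -4.7, 2.7]
gripper_width: 0.354
```

Run:
```python
from stack import *
o=cfr(); im=snap("scene","s28.png"); w=snap("wrist","w28.png"); cfr()
cv2.imwrite("pics/c28.png",np.hstack([cv2.resize(im[120:230,190:300],None,fx=3.6,fy=3.6,interpolation=cv2.INTER_CUBIC),cv2.resize(w[170:368,180:378],None,fx=2,fy=2,interpolation=cv2.INTER_CUBIC)]))
```

```text
t 18.88 pos [0.5206 0.0583 0.1243] jawyaw -0.2303 z [ 0.002 -0.002 -1.   ] F [ 1.9 -4.7  2.7] w 0.354 q [ 0.14  0.4  -0.45  1.99  0.24  0.8  -0.68]
cradle TCP mm [  1.1 -45.7  59.3] F cradle [ 2.9 -4.1  2.7]
t 18.98 pos [0.5207 0.0587 0.1245] jawyaw -0.2298 z [ 0.002 -0.002 -1.   ] F [ 1.7 -5.7  4.7] w 0.35 q [ 0.14  0.4  -0.45  1.99  0.24  0.8  -0.68]
cradle TCP mm [  1.1 -45.3  59.5] F cradle [ 3.  -5.2  4.7]
```

View pics/c28.png

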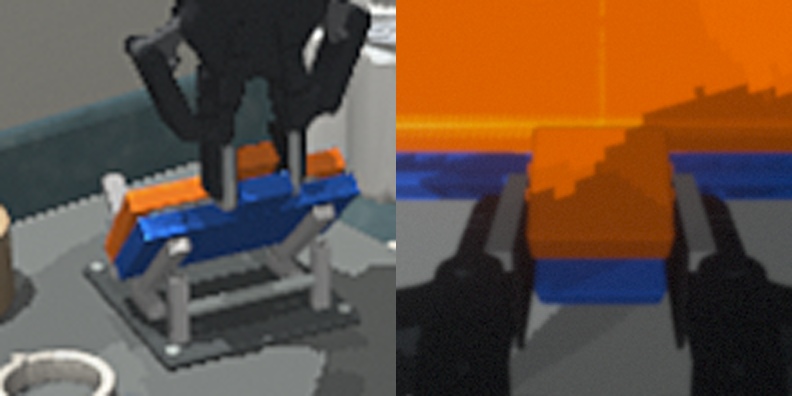

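Emit:
move_arm(
  steps=[
    {"fingers":29.8,"translation":[-1.0,-1.0,-2.5],"turn":0.0},
    {"fingers":29.8,"translation":[-0.8,-1.0,-2.5],"turn":0.0},
    {"fingers":29.8,"translation":[0,0,0],"turn":0.0},
  ],
)

```text
t: 19.35
eef_pos: [0.5208, 0.0585, 0.122]
tool_rot: [-0.0, 0.993, -0.114, 0.003]
contact_force: [-1.8, -3.7, 21.0]
gripper_width: 0.346
```

Run:
```python
from stack import *
o=cfr(); im=snap("scene","s29.png"); w=snap("wrist","w29.png"); cfr()
cv2.imwrite("pics/c29.png",np.hstack([cv2.resize(im[120:230,190:300],None,fx=3.6,fy=3.6,interpolation=cv2.INTER_CUBIC),cv2.resize(w[170:368,180:378],None,fx=2,fy=2,interpolation=cv2.INTER_CUBIC)]))
```

```text
t 19.35 pos [0.5208 0.0585 0.122 ] jawyaw -0.2288 z [ 0.006 -0.    -1.   ] F [-1.8 -3.7 21. ] w 0.346 q [ 0.14  0.4  -0.45  1.99  0.25  0.79 -0.69]
cradle TCP mm [  1.3 -45.4  57. ] F cradle [-0.9 -4.  21. ]
t 19.45 pos [0.5208 0.0584 0.122 ] jawyaw -0.2289 z [ 0.006 -0.    -1.   ] F [-0.9 -4.2 21.9] w 0.354 q [ 0.14  0.4  -0.45  1.99  0.25  0.79 -0.69]
cradle TCP mm [  1.3 -45.5  57. ] F cradle [ 0.1 -4.3 21.9]
```

View pics/c29.png

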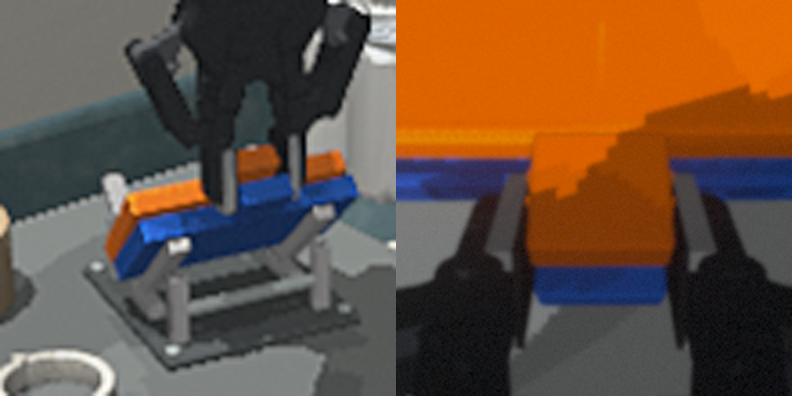

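Emit:
move_arm(
  steps=[
    {"fingers":29.8,"translation":[0,0,2],"turn":0.0},
    {"fingers":30.5,"translation":[0,0,1],"turn":0.0},
    {"fingers":33,"translation":[0,0,0],"turn":0.0},
    {"fingers":42,"translation":[0,0,0],"turn":0.0},
    {"fingers":48,"translation":[0,0,0],"turn":0.0},
  ],
)

```text
t: 20.08
eef_pos: [0.5171, 0.0586, 0.1216]
tool_rot: [0.0, 0.994, -0.114, -0.001]
contact_force: [-0.4, -0.1, -0.0]
gripper_width: 0.565
```

Run:
```python
from stack import *
o=cfr(); im=snap("scene","s30.png"); w=snap("wrist","w30.png"); cfr()
cv2.imwrite("pics/c30.png",np.hstack([cv2.resize(im[120:230,190:300],None,fx=3.6,fy=3.6,interpolation=cv2.INTER_CUBIC),cv2.resize(w[170:368,180:378],None,fx=2,fy=2,interpolation=cv2.INTER_CUBIC)]))
```

```text
t 20.07 pos [0.5171 0.0586 0.1216] jawyaw -0.2278 z [-0.002 -0.    -1.   ] F [-0.4 -0.1 -0. ] w 0.565 q [ 0.14  0.4  -0.45  2.    0.24  0.79 -0.68]
cradle TCP mm [ -2.3 -46.2  56.6] F cradle [-0.4 -0.2 -0. ]
t 20.18 pos [0.5174 0.0586 0.1218] jawyaw -0.2279 z [-0.001 -0.    -1.   ] F [-0.6 -0.2 -1. ] w 0.563 q [ 0.14  0.4  -0.45  2.    0.24  0.79 -0.68]
cradle TCP mm [ -2.  -46.1  56.8] F cradle [-0.5 -0.3 -1. ]
```

View pics/c30.png

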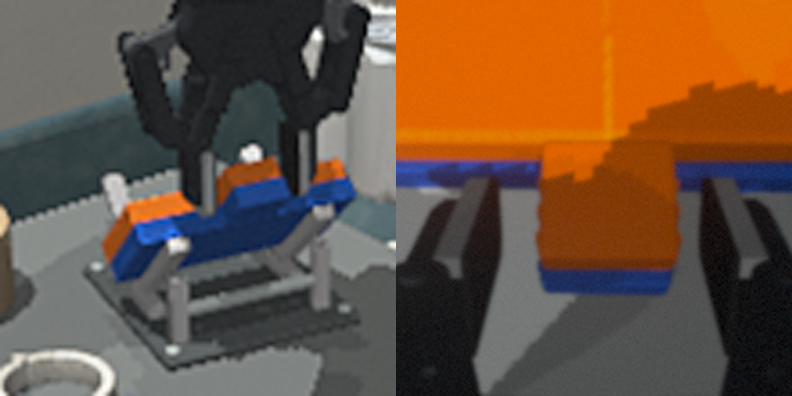

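Emit:
move_arm(
  steps=[
    {"fingers":50,"translation":[2,0,12],"turn":0.0},
    {"fingers":50,"translation":[0,0,35],"turn":0.0},
    {"fingers":50,"translation":[0,-20,50],"turn":0.0},
    {"fingers":50,"translation":[-5,-35,20],"turn":0.0},
    {"fingers":50,"translation":[-10,-35,0],"turn":0.0},
    {"fingers":50,"translation":[0,0,0],"turn":0.0},
    {"fingers":50,"translation":[0,0,0],"turn":0.0},
  ],
)

```text
t: 21.05
eef_pos: [0.505, -0.0308, 0.2396]
tool_rot: [-0.0, 0.994, -0.114, 0.0]
contact_force: [-0.7, 0.7, 0.2]
gripper_width: 0.587
```

Run:
```python
from stack import *
import pickle
pickle.dump(calibration("wrist"),open("w31.cal","wb"))
o=cfr(); w=snap("wrist","w31.png"); im=snap("scene","s31.png"); cfr(); t=snap("top","t31.png")
cv2.imwrite("pics/c31.png",cv2.resize(im[120:230,190:300],None,fx=5.4,fy=5.4,interpolation=cv2.INTER_CUBIC))
cv2.imwrite("pics/t31z.png",cv2.resize(t[140:240,180:300],None,fx=5,fy=5,interpolation=cv2.INTER_CUBIC))
```

```text
t 21.05 pos [ 0.505  -0.0308  0.2396] jawyaw -0.2277 z [ 0.001  0.    -1.   ] F [-0.7  0.7  0.2] w 0.587 q [ 0.33  0.22 -0.45  1.92  0.11  1.02 -0.4 ]
cradle TCP mm [   6.2 -135.9  174.6] F cradle [-0.8  0.5  0.2]
t 21.15 pos [ 0.5051 -0.0301  0.2393] jawyaw -0.2262 z [ 0.     0.001 -1.   ] F [-0.3  0.   0.2] w 0.582 q [ 0.33  0.22 -0.45  1.92  0.11  1.02 -0.4 ]
cradle TCP mm [   6.1 -135.3  174.3] F cradle [-0.3 -0.   0.2]
```

View pics/c31.png

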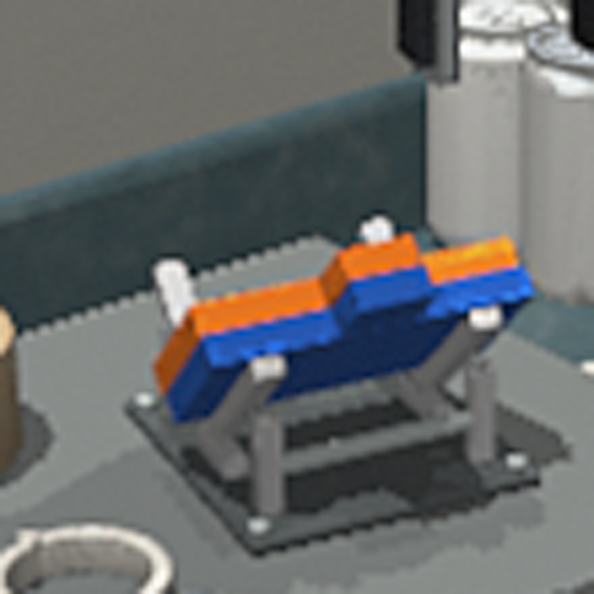

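View pics/w31.png

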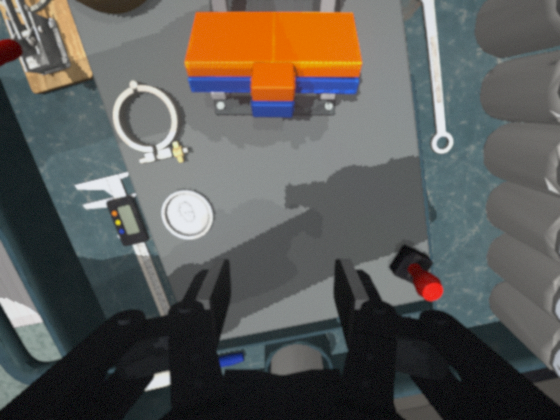

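View pics/t31z.png

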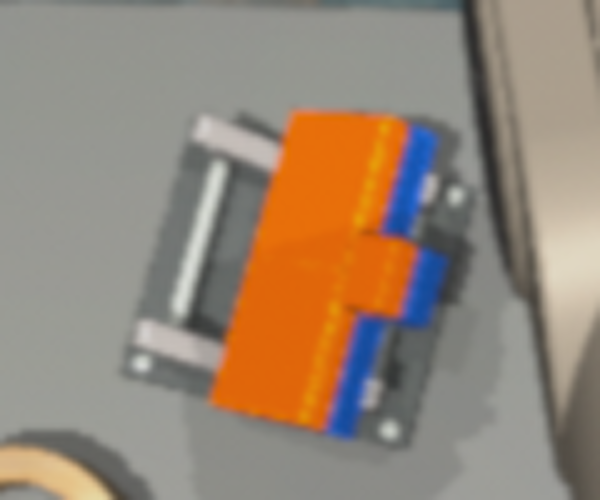

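Run:
```python
import pickle,h
C=pickle.load(open("w31.cal","rb")); oc=h.calibration
h.calibration=lambda n: C if n=="wrist" else oc(n)
from stack import *
# right-frame: R_ slope r, normal m; generic tray pose in cradle (y,z,xc,theta,yaw offset)
def T_r(yc,zv,xc,th,dyaw,flip):
    # blue-on-right frame: s along (-cos,sin), n up-left (sin,cos); tray "down" floor
    s=np.array([0,-np.cos(th),np.sin(th)]); n=np.array([0,np.sin(th),np.cos(th)])
    R=Rz(V[2]+dyaw); z=n if not flip else -n
    M=np.c_[np.cross(s,z),s,z]
    return pose(R@M,np.array([V[0],V[1],.065])+Rz(V[2])@np.array([xc,yc,zv])+R@(s*.032+(n*.026 if flip else 0)))
import fit
BASE=[boxpts(-65,65,-32,32,0,13)/1e3,boxpts(-15,15,32,58,0,13)/1e3]
w=cv2.imread("pics/w31.png"); sc=cv2.imread("pics/s31.png"); tp=cv2.imread("pics/t31.png")
def run(cams,ims,rois,tag):
    fit.PARTS=ST; ms=[cmask(i,r) for i,r in zip(ims,rois)]
    f=lambda u:T_r(u[0],u[1],u[2],u[3],u[4],False)
    v=np.array([0,0,0,np.pi/4,0])
    c=lambda u:sum(np.abs(render(n,f(u))-m).sum()/m.sum() for n,m in zip(cams,ms))
    r=minimize(c,v,method="Nelder-Mead",options=dict(initial_simplex=[v]+[v+np.eye(5)[i]*k for i,k in enumerate([.004,.004,.004,.08,.03])],xatol=1e-4,fatol=1e-4,maxiter=600))
    print(tag,"y,z,x mm",np.round(r.x[:3]*1e3,1),"tilt",round(np.degrees(r.x[3]),1),"dyaw",round(np.degrees(r.x[4]),1),"cost",round(r.fun,3)); return r.x
x=run(["wrist"],[w],[(170,0,380,130)],"stack wrist")
fit.PARTS=BASE
o=w.copy()
for fl,col in((False,(0,255,255)),(True,(0,255,0))):
    fit.PARTS=BASE; r=render("wrist",T_r(0,0,0,np.pi/4,0,fl)); cs,_=cv2.findContours((r>.5).astype(np.uint8),0,1); cv2.drawContours(o,cs,-1,col,1)
cv2.imwrite("pics/ov31.png",cv2.resize(o[0:130,170:380],None,fx=3.7,fy=3.7,interpolation=cv2.INTER_NEAREST))
run(["scene"],[sc],[(190,120,310,240)],"stack scene"); run(["top"],[tp],[(190,130,290,240)],"stack top")
run(["wrist","top"],[w,tp],[(170,0,380,130),(190,130,290,240)],"both")
```

```text
stack wrist y,z,x mm [ 0.7 -2.5  0.6] tilt 43.9 dyaw -0.5 cost 0.059
stack scene y,z,x mm [ 2.3  4.5 -2.8] tilt 40.8 dyaw 1.5 cost 0.208
stack top y,z,x mm [2.3 0.  2.4] tilt 46.1 dyaw -0.5 cost 0.05
both y,z,x mm [ 1.  -4.   0.8] tilt 46.2 dyaw -0.3 cost 0.18
```

View pics/ov31.png

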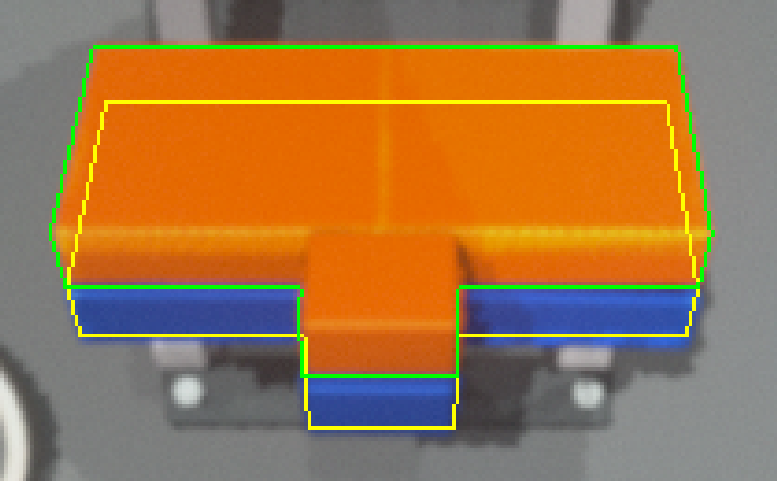

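Run:
```python
import cv2
w=cv2.imread("pics/w31.png"); cv2.imwrite("pics/z31.png",cv2.resize(w[50:125,180:370],None,fx=4.2,fy=4.2,interpolation=cv2.INTER_CUBIC))
from fit import *
b=colormask(w,"b"); o=colormask(w,"o")
for c in list(range(192,250,8))+list(range(300,358,8)):
    r=np.where(b[60:130,c])[0]+60; q=np.where(o[0:130,c])[0]; print(c,"blue",r.min(),r.max(),"or",q.min(),q.max())
for c in (255,262,270,280,288): r=np.where(b[60:130,c])[0]+60; q=np.where(o[0:130,c])[0]; print("lug",c,r.min(),r.max(),q.max())
for rr in (80,84,88): q=np.where(b[rr])[0]; print(rr,q.min(),q.max())
for rr in (40,60): q=np.where(o[rr])[0]; print("o",rr,q.min(),q.max())
for rr in (95,98,100): q=np.where(o[rr,230:320])[0]+230; print("olug",rr,q.min(),q.max())
for rr in (105,110,114): q=np.where(b[rr,230:320])[0]+230; print("blug",rr,q.min(),q.max())
```

```text
192 blue 78 90 or 28 75
200 blue 78 90 or 12 75
208 blue 78 90 or 12 74
216 blue 78 90 or 12 74
224 blue 78 90 or 12 74
232 blue 78 91 or 11 74
240 blue 78 91 or 11 74
248 blue 79 91 or 12 75
300 blue 79 82 or 12 75
308 blue 78 91 or 12 75
316 blue 78 92 or 12 75
324 blue 78 91 or 13 75
332 blue 79 92 or 13 75
340 blue 79 92 or 12 75
348 blue 79 93 or 13 76
356 blue 78 90 or 33 75
lug 255 102 115 99
lug 262 102 115 99
lug 270 102 115 99
lug 280 102 115 99
lug 288 102 116 99
80 189 358
84 190 357
88 192 356
o 40 190 357
o 60 185 360
olug 95 252 293
olug 98 253 293Traceback (most recent call last):
  File "<stdin>", line 10, in <module>
    return umr_minimum(a, axis, None, out, keepdims, initial, where)
ValueError: zero-size array to reduction operation minimum which has no identity
```

View pics/z31.png

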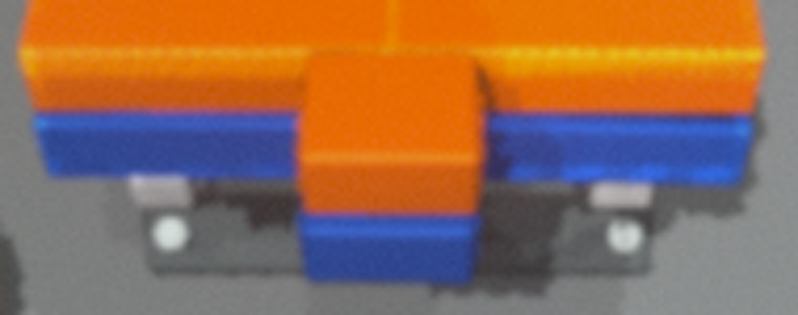

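Run:
```python
from h import *
snap("scene","s32.png")
for k in("date_stamp","can_end","cap_0"): print(k,[(np.round(d["xy"],1).tolist(),round(d["conf"],2)) for d in place_of("scene",k)[:2]])
st(); print(hand_in())
```

```text
date_stamp [([375.4, 234.0], 0.71)]
can_end [([240.3, 258.8], 0.88), ([251.2, 204.2], 0.67)]
cap_0 []
t 21.4 pos [ 0.5049 -0.0308  0.239 ] jawyaw -0.227 z [-0.  0. -1.] F [-0.5 -0.2  1. ] w 0.577 q [ 0.33  0.22 -0.45  1.92  0.11  1.02 -0.4 ]
the job is handed in; nothing more can be done
None
```

View pics/s32.png

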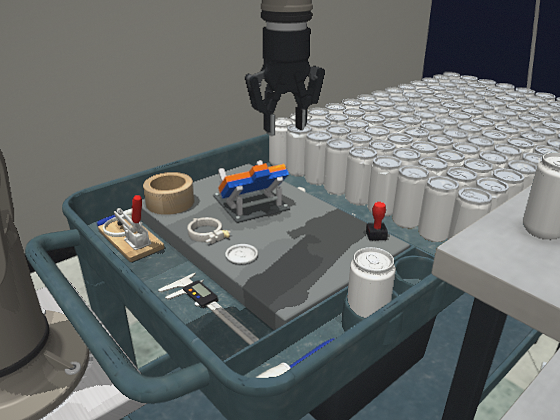

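The trays are turned over and the job is handed in at 21.4 s. The blue tray is underneath on the right side of the V, with the orange tray on top as its cover.

**What I did:**
- I picked up the blue tray by its lug and let it tilt to about 45° with a loosened grip, then laid it over the orange tray on the left side.
- I squeezed both lugs together to line them up.
- I guided the shut pair over inside the V onto the right side, let go and backed the arm away.

**Last checks:**
- **Seating:** the wrist picture matches a fully seated stack, tilted 43.9°, about 0.6 mm off along the cradle and about 2.5 mm off in height.
- **Alignment:** edges and lugs line up to about 1 mm.
- **Caps:** none is visible outside the trays. They are hidden under the cover, so I could not see directly that they lie in the blue tray.
- **Bystanders:** the stamp and the can end look unmoved. The detector placed them within about 4 pixels of their first positions.
- **Forces:** the largest reading I saw was about 22 N, while pressing the pair home just before release.

**Check that disagreed:** the fit from the scene camera was poor and gave a 40.8° tilt with offsets of 2 to 5 mm. The cradle ribs block part of that view, so I went by the wrist picture, and the top camera gave 46.1°.

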